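# Put away the washed boards and canisters

### The job

Washing-up is done in the botanicals corner. Put every cutting board from the drainer into the holder of its own colour, foot in behind the lip and stood up under the keepers, fully down and against the backrest; turn every open square canister over so that it stands mouth-down with its whole rim on the drying mat. Leave the jar, the bowl and the bottle as they are.

Things in the scene. Friction and masses are not known exactly. Their poses are not given: they have to be found in the camera images.
- rack: pale plank 110 x 420 x 12 mm, fixed, origin under its centre, with three holders along y. In each holder two steel keepers, 31 to 60 mm either side of its middle, jut over the channel to x -6.5 mm, undersides 100 mm above the channel floor, 10 mm thick: a board enters only with its top leaning 0.2 to 0.3 rad out to -x from the holder's lean, sliding along its own length, then is straightened
- holder_red: red holder for the red board, fixed, at any of the rack's three places, 120 mm wide (y), open to its -x (robot's side). Origin on the plank top, frame upright, but the holder leans back 0.105 rad (about +y, top to +x). Channel floor middle 10 mm above the origin. In leaning axes from there: channel x -7.5 to +7.5 mm; front lip 10 mm high, 6 thick; backrest 90 mm high, its face at x +7.5
- holder_green: green holder for the green board, fixed, at any of the rack's three places, 120 mm wide (y), open to its -x (robot's side). Origin on the plank top, frame upright, but the holder leans back 0.105 rad (about +y, top to +x). Channel floor middle 10 mm above the origin. In leaning axes from there: channel x -7.5 to +7.5 mm; front lip 10 mm high, 6 thick; backrest 90 mm high, its face at x +7.5
- holder_yellow: yellow holder for the yellow board, fixed, at any of the rack's three places, 120 mm wide (y), open to its -x (robot's side). Origin on the plank top, frame upright, but the holder leans back 0.105 rad (about +y, top to +x). Channel floor middle 10 mm above the origin. In leaning axes from there: channel x -7.5 to +7.5 mm; front lip 10 mm high, 6 thick; backrest 90 mm high, its face at x +7.5
- drainer: grey and steel drainer 150 x 110 x 42 mm, fixed; origin at the centre of its underside. Three slots across it at x = -50, 0, +50 mm, each 12 mm wide, floor 10 mm and steel side walls 42 mm above the bench
- board_red: red cutting board, 8 mm thick (x), 110 g, standing in the drainer, perhaps leaning a little: a blade 100 mm wide (y) and 95 mm high with a handle 44 mm wide and 45 mm high on top of its middle (140 mm in all, z up along the handle). Origin at the centre of the underside. Both faces are alike. May be absent
- board_green: green cutting board, 8 mm thick (x), 110 g, standing in the drainer, perhaps leaning a little: a blade 100 mm wide (y) and 95 mm high with a handle 44 mm wide and 45 mm high on top of its middle (140 mm in all, z up along the handle). Origin at the centre of the underside. Both faces are alike. May be absent
- board_yellow: yellow cutting board, 8 mm thick (x), 110 g, standing in the drainer, perhaps leaning a little: a blade 100 mm wide (y) and 95 mm high with a handle 44 mm wide and 45 mm high on top of its middle (140 mm in all, z up along the handle). Origin at the centre of the underside. Both faces are alike. May be absent
- mat: dark ribbed drying mat 320 (x) x 220 (y) x 4 mm, fixed; origin at the centre of its underside
- canister_a: square white open plastic canister with a black band round its mouth, 66 x 66 mm outside, 80 mm high, walls 4 mm, about 130 g, standing mouth-up on the bench at the start. Origin at the centre of its closed bottom, z towards the mouth. Its flat sides let it lie steadily. May be absent
- canister_b: square white open plastic canister with an orange band round its mouth, 66 x 66 mm outside, 80 mm high, walls 4 mm, about 130 g, standing mouth-up on the bench at the start. Origin at the centre of its closed bottom, z towards the mouth. Its flat sides let it lie steadily. May be absent
- jar: round amber jar with a black lid, 80 mm across, 110 mm high, origin at the centre of its underside; not to be disturbed
- bowl: shallow steel bowl, 120 mm across, 50 mm high, origin at the centre of its underside; not to be disturbed
- bottle: green glass bottle, 60 mm across, 170 mm high, origin at the centre of its underside; not to be disturbed
Not all that is in view belongs to the job. Of the things that look like the board_red, the middle-sized one is meant. What is shaped like the canister_b but purple is not meant.

How it is judged:
At the end, for the whole second after the job is handed in: Each board stands in its own colour's holder: foot within 7 mm (across) and 15 mm (along) of its seat, at most 6 mm up, under 0.2 rad from vertical, facing the backrest. Each canister is mouth-down (0.1 rad) on the mat, its centre 30 mm inside the edges. All at rest (x of board_red in the frame of holder_red between -0.004 and 0.01 m and y of board_red in the frame of holder_red between -0.015 and 0.015 m and z of board_red in the frame of holder_red between 0.004 and 0.016 m and angle between each of board_red, board_green, board_yellow's own z axis and vertical below 0.2 rad and angle between the x axis of board_red and the x axis of holder_red, either way round below 0.25 rad and linear speed of each of board_red, board_green, board_yellow, canister_a, canister_b below 0.02 m/s and x of board_green in the frame of holder_green between -0.004 and 0.01 m and y of board_green in the frame of holder_green between -0.015 and 0.015 m and z of board_green in the frame of holder_green between 0.004 and 0.016 m and angle between the x axis of board_green and the x axis of holder_green, either way round below 0.25 rad and x of board_yellow in the frame of holder_yellow between -0.004 and 0.01 m and y of board_yellow in the frame of holder_yellow between -0.015 and 0.015 m and z of board_yellow in the frame of holder_yellow between 0.004 and 0.016 m and angle between the x axis of board_yellow and the x axis of holder_yellow, either way round below 0.25 rad and angle between each of canister_a, canister_b's own z axis and vertical above 3.04 rad and x of canister_a in the frame of mat between -0.13 and 0.13 m and y of canister_a in the frame of mat between -0.08 and 0.08 m and height (world z) of canister_a between 0.076 and 0.091 m and x of canister_b in the frame of mat between -0.13 and 0.13 m and y of canister_b in the frame of mat between -0.08 and 0.08 m and height (world z) of canister_b between 0.076 and 0.091 m); the robot touches nothing.
It fails at once if the jar is shoved more than 40 mm or tipped over (distance of jar from where it was at the start of the episode above 0.04 m or angle between jar's own z axis and vertical above 0.5 rad).
It fails at once if the bowl is shoved more than 40 mm or tipped over (distance of bowl from where it was at the start of the episode above 0.04 m or angle between bowl's own z axis and vertical above 0.5 rad).
It fails at once if the bottle is shoved more than 40 mm or tipped over (distance of bottle from where it was at the start of the episode above 0.04 m or angle between bottle's own z axis and vertical above 0.5 rad).
Of board_red, board_green, board_yellow only 2 to 3 are there at a start; the rules pass over those that are not, and their reading is None.
Of canister_a, canister_b only 1 to 2 are there at a start; the rules pass over those that are not, and their reading is None.
At some moment in a run one of canister_a, canister_b may be knocked a few centimetres aside while the robot is not near it.
It also fails if it takes over 210 s, if anything falls off the work surface, if the arm or the gripper's body presses on something with over 40 N, if the wrist force passes 120 N, or if a joint passes its speed limit or range.

### The arm

A 6-joint arm with a two-finger parallel gripper is mounted at the origin on the work surface. World frame = base frame: x ahead of the robot, y to its left, z up, the work surface at z = 0. Lengths are in m, angles in rad, forces in N, time in s.
With the tool pointing down it reaches from about 0.375 to 0.975 m from the base axis. Payload 3.8 kg.
Tool frame: the origin (TCP) lies at the very end of the fingers, on their centre line; the grasp point (between the pads) lies 19 mm behind it; z points along the fingers, y is the line along which they close (so a half turn about z gives the same grasp; the last joint's range is limited). The gripper opens to 88 mm and grips with 3 to 60 N. Pads are 18 mm wide; open, the fingers measure 123 mm over their backs; the gripper's body (75 mm by 187 mm) begins 45 mm behind the grasp point.
Start: joints at [-0.037, 0.264, 1.604, -0, 1.274, -0.037], TCP at [0.675, -0, 0.239] pointing down, gripper open.
Joint ranges: [-2.63, 2.63], [-0.94, 2.18], [0.31, 2.57], [-1.31, 4.45], [0, 2.66], [-2.55, 2.55]. Speed limits (rad/s): [2.57, 2.57, 3.14, 3.14, 3.14, 3.14].

### API

Orientations are given as a unit quaternion [x, y, z, w].
In Python, from station import r gives the robot as it stands.
- The arm moves only by the shell command python3 -m handwheel 'ROWS' [OPENING]. ROWS is a JSON list of rows, 1 to 5 of them, each of 6 numbers: dx, dy, dz in m, then a rotation vector rx, ry, rz in rad; each row is the pose to reach, as a shift and turn from the pose commanded when the command began, along the tool's axes at that moment; what a row does not reach only later rows make up. A row lasts 1/8 s, in which the tool goes at most 0.0625 m and 0.188 rad, less where a joint would pass 70% of its speed; a pose out of reach is approached as far as the arm can. OPENING is the finger opening in m, set as the command begins (- or left out keeps the last). The fingers move at their own pace and stop on an object; the grip force is fixed at half the most. Time passes only in rows, so rows that do not move let the fingers close. It prints the time, the measured TCP pose, the force, the opening and the grip force at its end. Input that does not fit is refused with a message, and nothing moves.
- r.sense(): the state, without advancing time (a new reading comes with each control period).
- r.grab_frame(name): name is "scene" or "side" or "wrist"; returns a dict with "color" (400x640x3 uint8, red, green, blue), "depth" (400x640 float32, m along the optical axis (not along the pixel's ray), 0 where there is no reading), "fx", "fy", "cx", "cy" (pixels), "D" ([k1, k2, p1, p2, k3] as OpenCV has them; the pictures are not rectified), "world_from_camera" (4x4, takes a point from camera to world coordinates); the wrist camera has in their place "T_tool_cam" (4x4, takes a point from camera to tool coordinates, whose origin is the TCP and whose axes are the flange's). Camera axes: x right, y down, z forward; pixel columns grow to the right and rows downward; lengths in m; the calibration is good to about 2 mm. A picture is of the moment at which its call begins: read the wrist's pose just before it.
- r.hand_in(): hands the job in; it is judged then, once.
The state is a dict: "time": time; "joints": joint angles; "dq": joint speeds; "effort": joint torques, N m; "position": TCP position; "eef_rot": TCP orientation; "contact_force": force on the tool from outside, world axes, zero at the start; "torque": the same for the moment, N m; "grip_width": finger opening in m; "grasp_force": force on a finger pad.
Only numpy, scipy, OpenCV 4.12 (cv2) and the standard library are available. Lean on these libraries where they do the work, as an engineer would, in place of code of your own. Each camera call takes 0.05 s, during which the arm holds its last target. There are 200 camera calls.

## Working session

There is one attempt and no reset: what is moved stays moved. The work goes in short steps, Python scripts to look and compute and a shell command to move; the robot and the scene stay as the last step left them, time stands still between calls to the robot, and variables do not carry over. Pictures are saved under pics/ and viewed, at most 14 in all, crops included, and the job is handed in when it is done.

```bash
ls; mkdir -p pics
python3 - <<'E'
from station import r
import cv2,numpy as np
s=r.sense();print(s)
for n in("scene","side"):
    f=r.grab_frame(n);np.savez(f"pics/{n}0.npz",**f);cv2.imwrite(f"pics/{n}0.png",f["color"][:,:,::-1])
    print(n,f["fx"],f["cx"],f["cy"],f["D"],np.round(f["world_from_camera"],3).tolist())
E
```

```text
pics
{'time': 0.0, 'joints': array([-3.69063310e-02,  2.64735262e-01,  1.60535004e+00,  2.32575574e-05,
        1.27370064e+00, -3.69244008e-02]), 'dq': array([-2.44818836e-04, -1.47563259e-04,  9.05961280e-04,  5.92266399e-05,
       -1.10918472e-03,  6.87675338e-04]), 'effort': array([-9.59501231e-04, -5.02113855e+01, -3.56871557e+01,  7.25938403e-02,
        2.92220683e-02, -1.93505334e-04]), 'position': array([6.74298164e-01, 2.73637043e-05, 2.37412998e-01]), 'eef_rot': array([ 0.70710238,  0.70711033, -0.00073815, -0.0008111 ]), 'contact_force': array([-0.28493333, -0.08941498, -0.61858778]), 'torque': array([0.00878179, 0.00641346, 0.02513524]), 'grasp_force': 0.0, 'grip_width': 0.08829497649469198}
scene 363.68421510049814 315.2756769102183 198.96898876751476 [-0.00101115  0.          0.          0.          0.        ] [[0.845, 0.429, -0.32, 0.865], [0.535, -0.694, 0.483, -0.481], [-0.015, -0.579, -0.815, 0.876], [0.0, 0.0, 0.0, 1.0]]
side 435.5261224050653 317.3742068580272 196.41819357554675 [-0.06931466  0.          0.          0.          0.        ] [[0.815, -0.435, 0.384, -0.067], [-0.58, -0.609, 0.541, -0.799], [-0.002, -0.663, -0.748, 1.222], [0.0, 0.0, 0.0, 1.0]]
```

```bash
sleep 3; ls pics
```

```text
scene0.npz
scene0.png
side0.npz
side0.png
```

View pics/scene0.png

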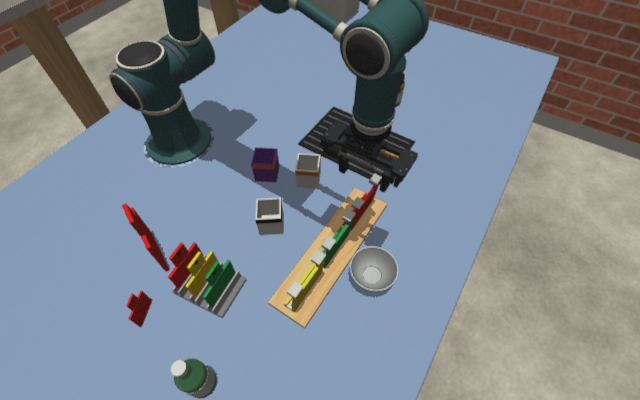

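View pics/side0.png

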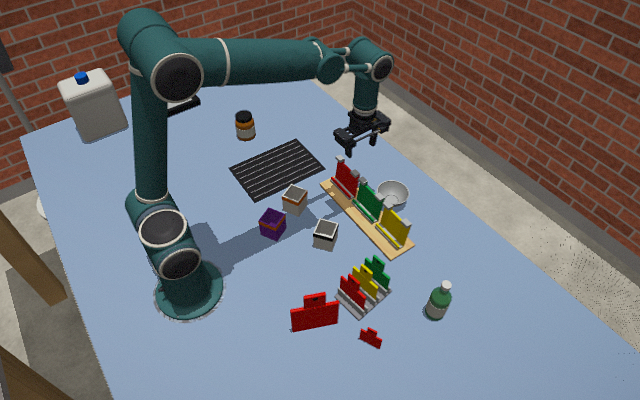

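Scene: the drainer around (210,280) holds red, yellow and green boards. The black canister is at (270,215), orange at (308,170), and the purple decoy at (265,165). The rack runs from (290,300) to (375,195), ordered yellow, green, red. The red decoys are at (145,235) and (138,308).

```bash
cat > h.py <<'E'
import cv2,numpy as np
from scipy.spatial.transform import Rotation as R
def cloud(f,W=None):
    K=np.array([[f["fx"],0,f["cx"]],[0,f["fy"],f["cy"]],[0,0,1.]])
    h,w=f["depth"].shape
    uv=np.stack(np.meshgrid(np.arange(w),np.arange(h)),-1).reshape(-1,1,2).astype(float)
    n=cv2.undistortPoints(uv,K,np.array(f["D"],float)).reshape(h,w,2)
    P=np.dstack([n,np.ones((h,w))])*f["depth"][...,None]
    W=f["world_from_camera"] if W is None else W
    P=P@W[:3,:3].T+W[:3,3]
    P[f["depth"]<=0]=np.nan
    return P
def hsv(f): return cv2.cvtColor(f["color"],cv2.COLOR_RGB2HSV)
def mask(H,c):
    h,s,v=H[...,0].astype(int),H[...,1],H[...,2]
    if c=="red": m=((h<6)|(h>172))&(s>170)&(v>60)
    if c=="yellow": m=(h>23)&(h<34)&(s>170)&(v>60)
    if c=="green": m=(h>55)&(h<80)&(s>150)&(v>40)
    if c=="orange": m=(h>7)&(h<20)&(s>140)&(v>80)
    if c=="white": m=(s<60)&(v>110)
    if c=="black": m=(v<50)
    return m
def Tq(p,q):
    T=np.eye(4);T[:3,:3]=R.from_quat(q).as_matrix();T[:3,3]=p;return T
E
python3 - <<'E'
from h import *
for n in("scene","side"):
    f=dict(np.load(f"pics/{n}0.npz"));P=cloud(f);H=hsv(f)
    for c in("red","yellow","green","orange","white","black"):
        m=mask(H,c)&(P[...,2]>.003)&(P[...,2]<.2)&(P[...,0]>.2)&(P[...,0]<1.2)&(abs(P[...,1])<.6)
        k,l,st,ce=cv2.connectedComponentsWithStats(m.astype(np.uint8),connectivity=4)
        for i in range(1,k):
            if st[i,4]<25: continue
            p=P[l==i];a=p-p.mean(0);xy=a[:,:2];e,v=np.linalg.eigh(xy.T@xy/len(xy))
            print(n,c,st[i,4],np.round(ce[i]),"min",np.round(np.percentile(p,3,0),3),"max",np.round(np.percentile(p,97,0),3),"ang",round(np.degrees(np.arctan2(v[1,1],v[0,1])),1))
E
```

```text
scene red 231 [364. 205.] min [ 0.645 -0.007  0.031] max [0.678 0.1   0.114] ang 93.5
scene red 620 [145. 235.] min [ 0.225 -0.361  0.031] max [ 0.319 -0.313  0.194] ang 154.7
scene red 644 [181. 263.] min [ 0.387 -0.381  0.049] max [ 0.398 -0.294  0.15 ] ang 96.6
scene red 473 [138. 308.] min [ 0.343 -0.495  0.009] max [ 0.367 -0.441  0.093] ang 114.5
scene yellow 687 [199. 272.] min [ 0.436 -0.376  0.049] max [ 0.447 -0.29   0.15 ] ang 96.5
scene yellow 395 [308. 282.] min [ 0.637 -0.276  0.03 ] max [ 0.672 -0.164  0.113] ang 93.5
scene green 134 [341. 236.] min [ 0.643 -0.111  0.033] max [ 0.675 -0.046  0.113] ang 102.6
scene green 507 [217. 280.] min [ 0.486 -0.372  0.051] max [ 0.497 -0.284  0.151] ang 96.4
scene white 122 [310. 160.] min [0.422 0.052 0.006] max [0.5   0.132 0.083] ang -149.3
scene white 75 [376. 178.] min [0.66  0.087 0.124] max [0.681 0.112 0.134] ang 111.5
scene white 224 [269. 209.] min [ 0.421 -0.14   0.003] max [ 0.501 -0.059  0.083] ang 117.5
scene white 49 [358. 202.] min [ 0.659 -0.003  0.128] max [0.676 0.021 0.133] ang 97.5
scene white 86 [348. 215.] 
[... 6010 characters left out ...]
3 0.009] ang 174.2
side black 30 [243. 173.] min [0.372 0.338 0.003] max [0.407 0.356 0.01 ] ang -170.0
side black 52 [266. 175.] min [0.42  0.276 0.003] max [0.501 0.297 0.009] ang -178.0
side black 35 [277. 177.] min [0.466 0.245 0.003] max [0.516 0.266 0.01 ] ang 168.7
side black 47 [248. 183.] min [0.354 0.275 0.003] max [0.409 0.303 0.009] ang -179.6
side black 27 [262. 183.] min [0.406 0.248 0.003] max [0.442 0.268 0.009] ang -167.4
side black 59 [261. 191.] min [0.359 0.219 0.003] max [0.439 0.239 0.01 ] ang 174.0
side black 35 [275. 190.] min [0.423 0.191 0.003] max [0.469 0.207 0.008] ang 179.3
side black 60 [322. 237.] min [ 0.414 -0.145  0.06 ] max [ 0.452 -0.096  0.078] ang 125.4
```

Run:
```python
from h import *
F={n:dict(np.load(f"pics/{n}0.npz")) for n in("scene","side")}
C={n:(cloud(f),hsv(f)) for n,f in F.items()}
def sel(n,c,lo,hi):
    P,H=C[n];return P[mask(H,c)&np.all((P>lo)&(P<hi),-1)]
def fit(p):
    # x = a + b*y + c*z robust
    k=np.ones(len(p),bool)
    for _ in range(4):
        A=np.c_[np.ones(len(p)),p[:,1],p[:,2]];s=np.linalg.lstsq(A[k],p[k,0],rcond=None)[0];e=p[:,0]-A@s;k=abs(e)<max(.002,1.5*e[k].std())
    return s,k
for c,x0 in(("red",.388),("yellow",.438),("green",.488)):
  for n in C:
    p=sel(n,c,[x0-.03,-.4,.055],[x0+.03,-.26,.16]);s,k=fit(p)
    hd=p[(p[:,2]>.115)&(p[:,2]<.142)];bl=p[p[:,2]<.1]
    f=lambda q:np.round(np.percentile(q[:,1],[2,98]),4)
    print("board",c,n,len(p),"x@(-.333,.13)",round(s@[1,-.333,.13],4),"yaw",round(-s[1],3),"lean",round(s[2],3),"handle y",f(hd),"blade y",f(bl),"top",round(np.percentile(p[:,2],98),4))
for c,y0 in(("red",.05),("green",-.084),("yellow",-.218)):
    p=sel("side",c,[.62,y0-.07,.02],[.70,y0+.07,.13]);b=p[p[:,0]>.65];s,k=fit(b);l=p[(p[:,0]<.648)]
    print("hold",c,len(b),"face x@(y0,.022)",round(s@[1,y0,.022],4),"yaw",round(-s[1],3),"lean",round(s[2],3),"y",np.round(np.percentile(b[:,1],[1,99]),4),"ztop",np.round(np.percentile(b[:,2],98),4),"lip x,z",np.round(np.percentile(l,[3,97],0)[:,[0,2]],4).tolist())
for nm,x,y in(("black",.461,-.1),("orange",.461,.092)):
  for n in C:
    P,_=C[n];p=P[np.all((P>[x-.07,y-.07,.072])&(P<[x+.07,y+.07,.09]),-1)]
    print(nm,n,len(p),cv2.minAreaRect((p[:,:2]*1000).astype(np.float32)))
for n in C:
    P,H=C[n];p=P[(H[...,2]<60)&np.all((P>[.3,.1,.002])&(P<[.75,.5,.012]),-1)];print("mat",n,np.round(np.percentile(p,[1,99],0),3).tolist())
    p=P[np.all((P>[.3,.1,.012])&(P<[.7,.2,.1]),-1)]
p=sel("side","black",[.4,.45,.09],[.6,.65,.13]);print("jar lid",p.mean(0))
```

```text
board red scene 600 x@(-.333,.13) 0.3918 yaw 0.114 lean -0.004 handle y [-0.3551 -0.3177] blade y [-0.3824 -0.2915] top 0.1511
board red side 364 x@(-.333,.13) 0.3837 yaw 0.135 lean -0.001 handle y [-0.3568 -0.3167] blade y [-0.3827 -0.2906] top 0.1498
board yellow scene 646 x@(-.333,.13) 0.4421 yaw 0.118 lean -0.005 handle y [-0.3511 -0.311 ] blade y [-0.3778 -0.2869] top 0.151
board yellow side 368 x@(-.333,.13) 0.4343 yaw 0.125 lean 0.0 handle y [-0.3532 -0.3118] blade y [-0.378  -0.2852] top 0.1512
board green scene 494 x@(-.333,.13) 0.4924 yaw 0.114 lean -0.006 handle y [-0.3478 -0.3082] blade y [-0.375  -0.2835] top 0.1515
board green side 356 x@(-.333,.13) 0.4847 yaw 0.117 lean 0.004 handle y [-0.3481 -0.3084] blade y [-0.3751 -0.283 ] top 0.1501
hold red 394 face x@(y0,.022) 0.6612 yaw -0.032 lean 0.095 y [-0.0079  0.1095] ztop 0.1114 lip x,z [[0.6375, 0.0227], [0.6452, 0.0366]]
hold green 455 face x@(y0,.022) 0.6567 yaw -0.03 lean 0.112 y [-0.142  -0.0251] ztop 0.1118 lip x,z [[0.6342, 0.0249], [0.6411, 0.0364]]
hold yellow 524 face x@(y0,.022) 0.6548 yaw -0.027 lean 0.09 y [-0.2766 -0.1583] ztop 0.1104 lip x,z [[0.6311, 0.0246], [0.6396, 0.0357]]
black scene 226 ((461.5144958496094, -98.89332580566406), (66.75044250488281, 71.10160827636719), 35.67900085449219)
black side 139 ((461.144775390625, -101.25869750976562), (73.60281372070312, 67.6894302368164), 35.37966537475586)
orange scene 186 ((462.94989013671875, 90.68327331542969), (67.32553100585938, 70.43153381347656), 26.7802677154541)
orange side 139 ((461.3979187011719, 88.62443542480469), (70.65189361572266, 69.43775177001953), 26.332979202270508)
mat scene [[0.358, 0.19, 0.002], [0.67, 0.404, 0.008]]
mat side [[0.356, 0.191, 0.002], [0.667, 0.408, 0.011]]
jar lid [0.51080117 0.54049975 0.10884363]
```

```bash
cat > d.py <<'E'
# usage: d.py x y z yaw lean [L]: delta in tool axes so that the point L ahead of the TCP reaches x y z; tool y along yawed x, leaned about y
import sys;from station import r;from h import *
a=[float(v) for v in sys.argv[1:]];L=a[5] if len(a)>5 else 0
s=r.sense();Rt=R.from_euler("ZY",[a[3],a[4]]).as_matrix()@np.array([[0,1,0],[1,0,0],[0,0,-1.]])
T=Tq(s["position"],s["eef_rot"]);p=np.array(a[:3])-L*Rt[:,2]
print("d",np.round(T[:3,:3].T@(p-T[:3,3]),4),"rv",np.round(R.from_matrix(T[:3,:3].T@Rt).as_rotvec(),4),"F",np.round(s["contact_force"],1),"t",round(s["time"],2),"w",round(s["grip_width"],4))
E
python3 d.py .3878 -.3365 .21 .117 0
```

```text
d [-0.3365 -0.2865  0.0281] rv [-0.002  -0.0002 -0.117 ] F [-0.8 -1.1 -0.9] t 0.1 w 0.0882
```

```bash
M="x"; python3 -m handwheel '[[-0.06,-0.05,0,0,0,0],[-0.12,-0.1,0,0,0,0],[-0.18,-0.15,0,0,0,0],[-0.22,-0.19,0,0,0,-0.06],[-0.26,-0.225,0,0,0,-0.117]]' 0.03
python3 -m handwheel '[[-0.04,-0.03,0.015,0,0,0],[-0.0765,-0.0615,0.028,0,0,0],[-0.0765,-0.0615,0.028,0,0,0],[-0.0765,-0.0615,0.028,0,0,0]]'
python3 d.py .3878 -.3365 .11 .117 0
```

```text
time: 0.72
position: [0.4692, -0.2376, 0.2383]
eef_rot: [0.664, 0.748, -0.0, -0.0]
contact_force: [0.3, -0.1, 0.7]
grip_width: 0.0401
grasp_force: 0.0
time: 1.23
position: [0.4189, -0.3194, 0.2105]
eef_rot: [0.665, 0.747, 0.0, -0.0]
contact_force: [0.4, 0.1, -0.3]
grip_width: 0.0297
grasp_force: 0.0
d [-0.0135 -0.0328  0.1005] rv [ 0.0001 -0.0009 -0.0009] F [ 0.4  0.1 -0.3] t 1.23 w 0.0297
```

```bash
python3 -m handwheel '[[-0.0135,-0.0328,0,0,0,0],[-0.0135,-0.0328,0,0,0,0],[-0.0135,-0.0328,0,0,0,0]]'
python3 - <<'E'
from station import r;from h import *
s=r.sense();f=r.grab_frame("wrist");cv2.imwrite("pics/w1.png",f["color"][:,:,::-1])
np.savez("pics/w1.npz",**f);W=Tq(s["position"],s["eef_rot"])@f["T_tool_cam"]
print(np.round(f["T_tool_cam"],3).tolist(),f["fx"],f["D"])
P=cloud(f,W);H=hsv(f)
for c in("red","yellow","green"):
    m=mask(H,c)&(P[...,2]>.144)&(P[...,2]<.158);p=P[m]
    if len(p)>20: print(c,len(p),p.mean(0),cv2.minAreaRect((p[:,:2]*1000).astype(np.float32)))
E
python3 d.py .3878 -.3365 .11 .117 0
```

```text
time: 1.6
position: [0.389, -0.3362, 0.2112]
eef_rot: [0.664, 0.748, 0.0, 0.0]
contact_force: [-0.2, -0.6, 0.5]
grip_width: 0.0303
grasp_force: 0.0
[[-0.0, -0.963, -0.271, 0.068], [1.0, -0.0, -0.001, -0.0], [0.001, -0.271, 0.963, -0.146], [0.0, 0.0, 0.0, 1.0]] 336.30161837675365 [0.01997559 0.         0.         0.         0.        ]
red 1873 [ 0.30667125 -0.33167235  0.1506665 ] ((310.36309814453125, -337.51409912109375), (164.31626892089844, 43.89707946777344), 1.3754850625991821)
yellow 428 [ 0.43546862 -0.33208889  0.14914523] ((436.2293701171875, -330.28143310546875), (7.8883843421936035, 42.12779998779297), 6.754117488861084)
green 894 [ 0.48544038 -0.32707138  0.14903833] ((486.2358093261719, -327.6108703613281), (8.033365249633789, 43.377567291259766), 6.088887691497803)
d [-1.000e-04 -1.400e-03  1.011e-01] rv [0.001  0.0002 0.0013] F [ 0.9  0.2 -0.4] t 1.65 w 0.03
```

View pics/w1.png

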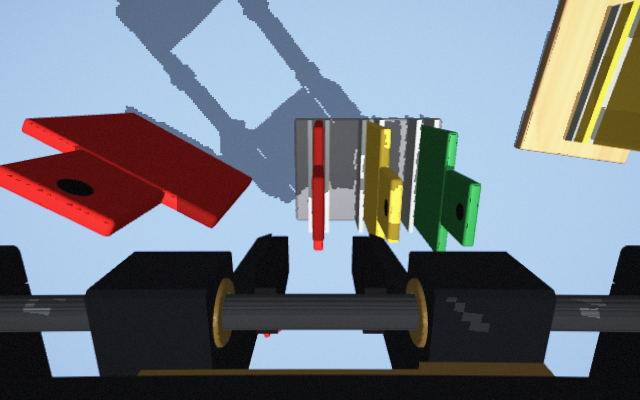

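Run:
```python
from h import *
for n in("scene","side"):
    f=dict(np.load(f"pics/{n}0.npz"));P=cloud(f);m=mask(hsv(f),"red")&np.all((P>[.18,-.45,.01])&(P<[.34,-.26,.21]),-1)
    p=P[m]
    for lo in(.01,.14,.17):
        q=p[p[:,2]>lo];print(n,lo,len(q),np.round(q.min(0),4),np.round(q.max(0),4))
```

```text
scene 0.01 621 [ 0.1969 -0.3627  0.0115] [ 0.3199 -0.3039  0.1959]
scene 0.14 215 [ 0.2297 -0.3473  0.1408] [ 0.284  -0.3158  0.1959]
scene 0.17 141 [ 0.2297 -0.3468  0.17  ] [ 0.2838 -0.3193  0.1959]
side 0.01 1259 [ 0.1883 -0.4489  0.01  ] [ 0.3399 -0.3026  0.197 ]
side 0.14 238 [ 0.2243 -0.3484  0.1404] [ 0.2797 -0.3178  0.197 ]
side 0.17 130 [ 0.2243 -0.3484  0.1712] [ 0.2797 -0.3178  0.197 ]
```

```bash
python3 -m handwheel '[[0,-0.001,0.05,0,0,0],[0,-0.001,0.08,0,0,0],[0,-0.001,0.099,0,0,0],[0,-0.001,0.099,0,0,0]]'
python3 -m handwheel '[[0,0,0,0,0,0],[0,0,0,0,0,0],[0,0,0,0,0,0]]' 0
python3 d.py .3878 -.3365 .11 .117 0
```

```text
time: 2.15
position: [0.3866, -0.3354, 0.11]
eef_rot: [0.664, 0.748, 0.0, -0.002]
contact_force: [1.0, 0.4, -0.4]
grip_width: 0.0301
grasp_force: 0.0
time: 2.52
position: [0.3876, -0.3377, 0.113]
eef_rot: [0.665, 0.747, 0.0, 0.001]
contact_force: [0.0, 0.5, 3.1]
grip_width: 0.0081
grasp_force: 30.0
d [0.0012 0.0003 0.003 ] rv [ 0.0017  0.0018 -0.    ] F [0.  0.5 3.1] t 2.52 w 0.0081
```

```bash
python3 -m handwheel '[[0,0,-0.05,0,0,0],[0,0,-0.11,0,0,0],[0,0,-0.16,0,0,0],[0,0,-0.16,0,0,0]]'
python3 d.py .6370 .0508 .141 -.03 -.145 .103
```

```text
time: 3.02
position: [0.389, -0.3393, 0.2777]
eef_rot: [0.665, 0.747, -0.0, 0.005]
contact_force: [1.1, -0.3, -1.5]
grip_width: 0.0076
grasp_force: 30.0
d [0.361  0.2769 0.0336] rv [-0.1372 -0.0028  0.1472] F [ 1.1 -0.3 -1.5] t 3.02 w 0.0076
```

```bash
python3 -m handwheel '[[0.045,0.035,0,0,0,0],[0.09,0.07,0,0,0,0],[0.14,0.105,0,0,0,0],[0.19,0.14,0,0,0,0],[0.235,0.18,0,0,0,0]]'
python3 -m handwheel '[[0.045,0.035,0,-0.05,0,0.05],[0.09,0.07,0,-0.1,0,0.1],[0.126,0.097,0.015,-0.14,0,0.147],[0.126,0.097,0.0336,-0.14,0,0.147],[0.126,0.097,0.0336,-0.14,0,0.147]]'
python3 d.py .6370 .0508 .141 -.03 -.145 .103
python3 -m handwheel '[[0,0,0,0,0,0],[0,0,0,0,0,0]]'
python3 d.py .6370 .0508 .141 -.03 -.145 .103
python3 - <<'E'
from station import r;from h import *
s=r.sense();f=r.grab_frame("wrist");cv2.imwrite("pics/w2.png",f["color"][:,:,::-1]);np.savez("pics/w2.npz",T=Tq(s["position"],s["eef_rot"]),**f)
f=r.grab_frame("side");cv2.imwrite("pics/s2.png",f["color"][80:330,180:500,::-1].repeat(2,0).repeat(2,1));np.savez("pics/s2.npz",**f)
f=r.grab_frame("scene");np.savez("pics/c2.npz",**f)
E
```

```text
time: 3.65
position: [0.5376, -0.0807, 0.2699]
eef_rot: [0.665, 0.747, -0.001, -0.001]
contact_force: [0.6, -0.0, -1.0]
grip_width: 0.0077
grasp_force: 30.0
time: 4.28
position: [0.617, 0.0535, 0.2338]
eef_rot: [0.716, 0.695, 0.049, 0.044]
contact_force: [-0.6, -0.2, -0.9]
grip_width: 0.0077
grasp_force: 30.0
d [-0.002   0.0064 -0.0084] rv [-0.0133 -0.0092  0.0001] F [-0.6 -0.2 -0.9] t 4.28 w 0.0077
time: 4.53
position: [0.6201, 0.0527, 0.239]
eef_rot: [0.716, 0.694, 0.053, 0.047]
contact_force: [0.1, -0.0, -1.1]
grip_width: 0.0082
grasp_force: 30.0
d [-0.0013  0.0026 -0.0036] rv [-0.0043 -0.01   -0.0025] F [ 0.1 -0.  -1.1] t 4.53 w 0.0082
```

View pics/w2.png

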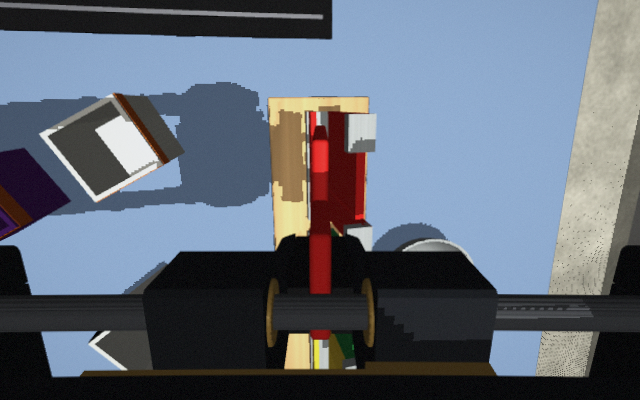

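Wrist view: the red board hangs edge-on at (320,190), with the red holder's lip at (309,115) and its backrest at (345,190) beneath. Keepers are at (360,130) and (358,235).

Run:
```python
from h import *
f=dict(np.load("pics/w2.npz"));T=f.pop("T");H=hsv(f);Wt=cloud(f,f["T_tool_cam"]);P=Wt@T[:3,:3].T+T[:3,3]
m=mask(H,"red")
b=Wt[m&(abs(Wt[...,1])<.02)&(Wt[...,2]<.11)]
print("board tool pts",len(b),np.round(np.percentile(b,[2,50,98],0),4).tolist())
A=np.c_[np.ones(len(b)),b[:,0],b[:,2]];print("tool y=a+bx+cz",np.round(np.linalg.lstsq(A,b[:,1],rcond=None)[0],4))
h=P[m&(P[...,2]<.125)&(P[...,1]>.0)&(P[...,1]<.12)&(Wt[...,2]>.112)]
for lo,hi in((.015,.025),(.025,.034),(.034,.045),(.05,.07),(.07,.09),(.09,.108),(.108,.118)):
    q=h[(h[:,2]>lo)&(h[:,2]<hi)]
    if len(q)>5: print(lo,len(q),np.round(np.percentile(q,[3,50,97],0),4).tolist())
# plank edges
k=(H[...,0]>8)&(H[...,0]<24)&(H[...,1]>60)&(abs(P[...,2]-.012)<.006);q=P[k];print("plank",np.round(np.percentile(q,[1,99],0),4).tolist())
w=P[(H[...,1]<60)&(P[...,2]>.12)&(P[...,2]<.145)&(P[...,1]>-.02)];print("keepers",len(w));
for lo,hi in((-.02,.04),(.06,.13)):
    q=w[(w[:,1]>lo)&(w[:,1]<hi)];print(np.round(np.percentile(q,[3,50,97],0),4).tolist())
```

```text
board tool pts 3248 [[-0.0174, -0.004, -0.0379], [0.0233, -0.0002, -0.0265], [0.0518, 0.0034, 0.0483]]
tool y=a+bx+cz [-0.0003 -0.0024 -0.0045]
0.015 44 [[0.6581, 0.0124, 0.0225], [0.6588, 0.0398, 0.0238], [0.66, 0.0834, 0.0249]]
0.025 390 [[0.6384, 0.007, 0.0263], [0.6586, 0.0761, 0.032], [0.6612, 0.1105, 0.0336]]
0.034 328 [[0.6415, 0.0042, 0.0343], [0.6609, 0.0604, 0.0398], [0.6623, 0.1083, 0.0445]]
0.05 672 [[0.6612, 0.0039, 0.0503], [0.6631, 0.0589, 0.0604], [0.665, 0.1086, 0.0694]]
0.07 585 [[0.6632, 0.0072, 0.0706], [0.665, 0.0489, 0.0782], [0.6663, 0.1044, 0.0894]]
0.09 468 [[0.6655, 0.0149, 0.0904], [0.667, 0.0466, 0.099], [0.6683, 0.0752, 0.1073]]
0.108 676 [[0.6676, 0.0206, 0.1085], [0.6718, 0.0492, 0.1101], [0.6761, 0.0773, 0.1123]]
plank [[0.5964, -0.2141, 0.0099], [0.705, 0.1266, 0.0158]]
keepers 1638
[[0.6553, 0.0008, 0.1242], [0.6695, 0.016, 0.1301], [0.6771, 0.0211, 0.1321]]
[[0.6571, 0.0837, 0.1263], [0.6671, 0.0977, 0.1307], [0.6787, 0.1108, 0.1326]]
```

```bash
python3 d.py .6487 .0513 .052 -.03 -.145 .103; python3 d.py .653 .0513 .022 -.03 -.145 .103
```

```text
d [-0.0018  0.0016  0.0862] rv [-0.0041 -0.0101 -0.002 ] F [-0.3  0.7 -0.8] t 4.67 w 0.0079
d [-0.0019  0.0017  0.1165] rv [-0.0041 -0.0101 -0.002 ] F [-0.3  0.7 -0.8] t 4.67 w 0.0079
```

```bash
python3 -m handwheel '[[-0.002,0.0017,0.04,-0.004,-0.01,0],[-0.002,0.0017,0.07,-0.004,-0.01,0],[-0.002,0.0017,0.086,-0.004,-0.01,0],[-0.002,0.0017,0.086,-0.004,-0.01,0],[-0.002,0.0017,0.086,-0.004,-0.01,0]]'
python3 d.py .653 .0513 .022 -.03 -.145 .103
python3 -m handwheel '[[0,0,0.01,0,0,0],[0,0,0.02,0,0,0],[0,0,0.026,0,0,0],[0,0,0.026,0,0,0]]'
python3 d.py .653 .0513 .022 -.03 -.145 .103
```

```text
time: 5.3
position: [0.6344, 0.0522, 0.1547]
eef_rot: [0.716, 0.694, 0.051, 0.052]
contact_force: [0.6, 0.2, -1.3]
grip_width: 0.0079
grasp_force: 30.0
d [-0.0004 -0.0007  0.031 ] rv [ 0.0007 -0.0004 -0.0011] F [ 0.6  0.2 -1.3] t 5.3 w 0.0079
time: 5.8
position: [0.6367, 0.0521, 0.1264]
eef_rot: [0.716, 0.694, 0.05, 0.051]
contact_force: [-0.9, -0.6, -0.8]
grip_width: 0.0077
grasp_force: 30.0
d [-0.0003  0.0011  0.0027] rv [-0.0027 -0.0001 -0.0009] F [-0.9 -0.6 -0.8] t 5.8 w 0.0077
```

```bash
python3 -m handwheel '[[0,0,0.002,0,0,0],[0,0.0005,0.004,0,0,0],[0,0.0005,0.0045,0,0,0]]'
python3 d.py .653 .0513 .022 -.03 -.145 .103
python3 d.py .6549 .0513 .023 -.03 .100 .103
```

```text
time: 6.18
position: [0.6389, 0.0523, 0.1249]
eef_rot: [0.716, 0.694, 0.051, 0.052]
contact_force: [-3.3, -0.8, 8.3]
grip_width: 0.0076
grasp_force: 30.1
d [-0.0006 -0.0009  0.0009] rv [-0.0001 -0.0005 -0.001 ] F [-3.3 -0.8  8.3] t 6.17 w 0.0076
d [-0.0005  0.0261  0.0032] rv [ 0.2449 -0.0006 -0.0009] F [-3.3 -0.8  8.3] t 6.17 w 0.0076
```

```bash
python3 -m handwheel '[[0,0.0065,-0.001,0.06,0,0],[0,0.013,-0.0005,0.12,0,0],[0,0.019,0.0005,0.18,0,0],[0,0.0265,0.002,0.248,0,0],[0,0.0265,0.002,0.248,0,0]]'
python3 d.py .6553 .0513 .022 -.03 .105 .103
```

```text
time: 6.8
position: [0.6658, 0.0512, 0.1244]
eef_rot: [0.717, 0.695, -0.036, -0.038]
contact_force: [0.1, -0.5, -0.5]
grip_width: 0.0078
grasp_force: 30.0
d [-0.0002  0.0003 -0.    ] rv [ 0.0008 -0.0005 -0.0011] F [ 0.1 -0.5 -0.5] t 6.8 w 0.0078
```

```bash
python3 -m handwheel '[[0,0.001,0.002,0.003,0,0],[0,0.001,0.002,0.003,0,0]]'
python3 -m handwheel '[[0,0.001,0,0,0,0],[0,0,0,0,0,0],[0,0,0,0,0,0]]' 0.03
python3 -m handwheel '[[0,0,-0.04,0,0,0],[0,0,-0.1,0,0,0],[0,0,-0.15,0,0,0],[0,0,-0.15,0,0,0]]'
python3 - <<'E'
from station import r;from h import *
s=r.sense();f=r.grab_frame("wrist");cv2.imwrite("pics/w3.png",f["color"][:,:,::-1])
f=r.grab_frame("side");cv2.imwrite("pics/s3.png",cv2.resize(f["color"][120:280,280:440,::-1],None,fx=3,fy=3))
P=cloud(f);m=mask(hsv(f),"red")&np.all((P>[.6,-.02,.02])&(P<[.72,.13,.2]),-1);q=P[m];print(len(q))
for z in(.04,.07,.1,.13,.15):
    a=q[abs(q[:,2]-z)<.01]
    if len(a):print(z,len(a),np.round(np.percentile(a,[2,50,98],0),4).tolist())
print("top",np.percentile(q[:,2],99.5))
E
python3 d.py .4382 -.3317 .21 .117 0
```

```text
time: 7.05
position: [0.6659, 0.0515, 0.1242]
eef_rot: [0.717, 0.695, -0.036, -0.038]
contact_force: [0.0, -0.1, 3.9]
grip_width: 0.0079
grasp_force: 30.0
time: 7.42
position: [0.665, 0.0512, 0.1224]
eef_rot: [0.717, 0.695, -0.037, -0.039]
contact_force: [0.2, -0.3, 0.1]
grip_width: 0.0299
grasp_force: 0.0
time: 7.92
position: [0.6847, 0.0508, 0.2784]
eef_rot: [0.717, 0.695, -0.033, -0.035]
contact_force: [1.1, -0.1, 1.4]
grip_width: 0.03
grasp_force: 0.0
575
0.04 134 [[0.6372, -0.0062, 0.0305], [0.6526, 0.0438, 0.0359], [0.6636, 0.1061, 0.0495]]
0.07 93 [[0.6533, -0.0066, 0.0603], [0.6575, 0.0421, 0.0695], [0.6669, 0.0951, 0.0796]]
0.1 95 [[0.6569, -0.0026, 0.0905], [0.6608, 0.042, 0.1], [0.6696, 0.0985, 0.1096]]
0.13 38 [[0.6608, 0.0342, 0.1203], [0.6641, 0.0546, 0.1315], [0.6673, 0.0812, 0.139]]
0.15 34 [[0.6625, 0.0319, 0.1402], [0.6661, 0.0492, 0.1527], [0.6731, 0.0734, 0.1597]]
top 0.16277210576812842
d [-0.3898 -0.2236  0.0862] rv [-0.1064 -0.0083 -0.1478] F [-0.6 -0.2 -1.2] t 8.03 w 0.0297
```

View pics/s3.png

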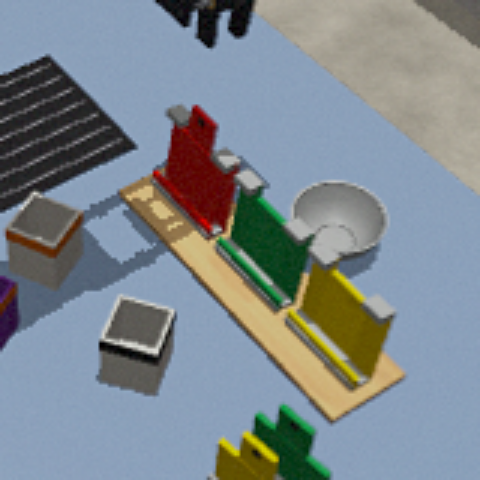

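Seated: the red board's top is at z 0.163, and it stands between the keepers at (200,150). Yellow next.

```bash
python3 -m handwheel '[[-0.05,-0.03,0,-0.03,0,-0.05],[-0.1,-0.06,0,-0.06,0,-0.1],[-0.15,-0.09,0,-0.106,-0.008,-0.148],[-0.2,-0.12,0.01,-0.106,-0.008,-0.148],[-0.25,-0.15,0.02,-0.106,-0.008,-0.148]]'
python3 d.py .4375 -.3317 .21 .117 0
python3 -m handwheel '[[-0.05,-0.03,0,0,0,0],[-0.1,-0.06,0.02,0,0,0],[-0.13,-0.075,0.04,0,0,0]]'
python3 d.py .4375 -.3317 .21 .117 0
```

```text
time: 8.65
position: [0.5198, -0.1952, 0.265]
eef_rot: [0.664, 0.747, -0.001, -0.003]
contact_force: [0.4, -0.5, 0.2]
grip_width: 0.0299
grasp_force: 0.0
d [-0.1261 -0.0975  0.0552] rv [-0.005  -0.0023  0.0006] F [ 0.4 -0.5  0.2] t 8.65 w 0.0299
time: 9.02
position: [0.4605, -0.3336, 0.2249]
eef_rot: [0.665, 0.747, -0.001, -0.003]
contact_force: [0.4, -0.6, -0.1]
grip_width: 0.03
grasp_force: 0.0
d [ 0.0045 -0.0225  0.015 ] rv [-0.0044 -0.0029 -0.0019] F [ 0.4 -0.6 -0.1] t 9.03 w 0.03
```

```bash
python3 -m handwheel '[[0.0045,-0.0225,0.015,-0.004,-0.003,0],[0.0045,-0.0225,0.015,-0.004,-0.003,0],[0.0045,-0.0225,0.015,-0.004,-0.003,0]]'
python3 d.py .4375 -.3317 .112 .117 0
```

```text
time: 9.4
position: [0.4406, -0.33, 0.2124]
eef_rot: [0.664, 0.747, 0.0, 0.001]
contact_force: [0.5, -0.3, 0.2]
grip_width: 0.0297
grasp_force: 0.0
d [-0.0011 -0.0035  0.1004] rv [0.0022 0.0016 0.0004] F [ 0.5 -0.3  0.2] t 9.4 w 0.0297
```

```bash
python3 -m handwheel '[[-0.001,-0.0025,0.04,0,0,0],[-0.001,-0.003,0.08,0,0,0],[-0.001,-0.003,0.1,0,0,0],[-0.001,-0.003,0.1,0,0,0]]'
python3 -m handwheel '[[0,0,0,0,0,0],[0,0,0,0,0,0],[0,0,0,0,0,0]]' 0
python3 d.py .4375 -.3317 .112 .117 0
python3 -m handwheel '[[0,0,-0.05,0,0,0],[0,0,-0.11,0,0,0],[0,0,-0.16,0,0,0],[0,0,-0.16,0,0,0]]'
python3 d.py .629 -.217 .141 -.03 -.145 .103
```

```text
time: 9.9
position: [0.4379, -0.3308, 0.1118]
eef_rot: [0.664, 0.748, 0.0, 0.0]
contact_force: [-0.1, -0.0, -0.6]
grip_width: 0.03
grasp_force: 0.0
time: 10.28
position: [0.4385, -0.3328, 0.1147]
eef_rot: [0.664, 0.747, -0.0, 0.003]
contact_force: [-1.4, -0.6, 4.6]
grip_width: 0.008
grasp_force: 29.9
d [ 0.0012 -0.0008  0.0027] rv [0.0038 0.0045 0.0006] F [-1.4 -0.6  4.6] t 10.28 w 0.008
time: 10.78
position: [0.4398, -0.3338, 0.2794]
eef_rot: [0.664, 0.747, 0.0, 0.008]
contact_force: [-0.4, -0.3, -1.4]
grip_width: 0.0076
grasp_force: 30.0
d [0.0964 0.1864 0.0374] rv [-0.1334 -0.0008  0.1475] F [-0.4 -0.3 -1.4] t 10.78 w 0.0076
```

```bash
python3 -m handwheel '[[0.025,0.05,0,0,0,0],[0.05,0.1,0,-0.04,0,0.05],[0.075,0.14,0,-0.08,0,0.1],[0.096,0.186,0.02,-0.138,0,0.147],[0.096,0.186,0.037,-0.138,0,0.147]]'
python3 -m handwheel '[[0,0,0,0,0,0],[0,0,0,0,0,0],[0,0,0,0,0,0]]'
cat > wm.py <<'E'
# wrist look at a holder: wm.py colour y0 -> board line in tool frame, backrest face in world
import sys;from station import r;from h import *
c,y0=sys.argv[1],float(sys.argv[2])
s=r.sense();f=r.grab_frame("wrist");T=Tq(s["position"],s["eef_rot"]);H=hsv(f);Wt=cloud(f,f["T_tool_cam"]);P=Wt@T[:3,:3].T+T[:3,3];m=mask(H,c)
b=Wt[m&(abs(Wt[...,1])<.02)&(Wt[...,2]<.105)];A=np.c_[np.ones(len(b)),b[:,0],b[:,2]]
print("board y=a+bx+cz",len(b),np.round(np.linalg.lstsq(A,b[:,1],rcond=None)[0],4))
g=m&(abs(P[...,1]-y0)<.07)&(Wt[...,2]>.112)&(P[...,0]>.635)&(P[...,0]<.69)
for z in(.05,.06,.07,.08,.09):
    q=P[g&(abs(P[...,2]-z)<.005)];q=q[q[:,0]>.652]
    if len(q)>20: print(z,len(q),"face at .022:",round(np.median(q[:,0]-.105*(q[:,2]-.022)+.03*(y0-q[:,1])),4))
w=P[(H[...,1]<60)&(P[...,2]>.12)&(P[...,2]<.145)&(abs(P[...,1]-y0)<.066)];w=w[:,1]
for q in(w[w<y0],w[w>y0]):
    if len(q)>20: print("keeper y",np.round(np.percentile(q,[3,97]),4))
E
python3 wm.py yellow -.217
python3 d.py .6463 -.217 .022 -.03 -.145 .103
```

```text
time: 11.4
position: [0.6114, -0.2123, 0.2336]
eef_rot: [0.715, 0.696, 0.052, 0.046]
contact_force: [-0.6, 0.0, -1.0]
grip_width: 0.008
grasp_force: 30.0
time: 11.78
position: [0.6109, -0.2158, 0.2374]
eef_rot: [0.716, 0.694, 0.052, 0.048]
contact_force: [-0.4, -0.3, -1.1]
grip_width: 0.0079
grasp_force: 30.0
board y=a+bx+cz 1975 [ 0.     -0.0159 -0.0035]
0.05 219 face at .022: 0.6525
0.06 267 face at .022: 0.6525
0.07 255 face at .022: 0.6525
0.08 226 face at .022: 0.6525
0.09 178 face at .022: 0.6526
keeper y [-0.2682 -0.2488]
keeper y [-0.1863 -0.1588]
d [-0.001   0.0041  0.1153] rv [-0.0029 -0.0071 -0.0015] F [ 0.3  0.5 -1. ] t 11.82 w 0.0076
```

```bash
python3 -m handwheel '[[-0.001,0.004,0.04,-0.003,-0.007,0],[-0.001,0.004,0.07,-0.003,-0.007,0],[-0.001,0.004,0.085,-0.003,-0.007,0],[-0.001,0.004,0.085,-0.003,-0.007,0],[-0.001,0.004,0.085,-0.003,-0.007,0]]'
python3 d.py .6463 -.2173 .022 -.03 -.145 .103
```

```text
time: 12.45
position: [0.6277, -0.2161, 0.1545]
eef_rot: [0.716, 0.694, 0.051, 0.052]
contact_force: [0.5, 0.0, -1.1]
grip_width: 0.0079
grasp_force: 30.0
d [-0.0007 -0.0008  0.0308] rv [ 0.0009 -0.     -0.0005] F [ 0.5  0.  -1.1] t 12.45 w 0.0079
```

```bash
python3 -m handwheel '[[0,0,0.01,0,0,0],[-0.0005,-0.0005,0.02,0,0,0],[-0.0005,-0.0005,0.026,0,0,0],[-0.0005,0,0.029,0,0,0],[-0.0005,0,0.031,0,0,0]]'
python3 d.py .6463 -.2173 .022 -.03 -.145 .103
```

```text
time: 13.08
position: [0.6335, -0.2162, 0.1267]
eef_rot: [0.716, 0.694, 0.052, 0.053]
contact_force: [-6.1, 4.5, 22.8]
grip_width: 0.0076
grasp_force: 30.5
d [-0.0007 -0.0024  0.0025] rv [ 0.0033 -0.0005 -0.0002] F [-6.1  4.5 22.8] t 13.07 w 0.0076
```

```bash
python3 -m handwheel '[[0,0.006,-0.0025,0.06,0,0],[0,0.0125,-0.002,0.12,0,0],[0,0.0185,-0.001,0.18,0,0],[0,0.0255,0.0005,0.247,0,0],[0,0.0255,0.0005,0.247,0,0]]'
python3 d.py .6486 -.2173 .022 -.03 .105 .105
```

```text
time: 13.7
position: [0.6581, -0.2168, 0.126]
eef_rot: [0.716, 0.696, -0.035, -0.037]
contact_force: [-0.9, 1.1, 6.5]
grip_width: 0.008
grasp_force: 30.0
d [-0.0008  0.0015 -0.0006] rv [ 0.0022 -0.0008  0.0006] F [-0.9  1.1  6.5] t 13.7 w 0.008
```

```bash
python3 -m handwheel '[[0,0.0025,0,0.003,0,0],[0,0.0025,0,0.003,0,0]]'
python3 -m handwheel '[[0,0,0,0,0,0],[0,0,0,0,0,0],[0,0,0,0,0,0]]' 0.03
python3 -m handwheel '[[0,0,-0.04,0,0,0],[0,0,-0.1,0,0,0],[0,0,-0.15,0,0,0],[0,0,-0.15,0,0,0]]'
cat > chk.py <<'E'
import sys;from station import r;from h import *
c,y0=sys.argv[1],float(sys.argv[2]);f=r.grab_frame("side");P=cloud(f);m=mask(hsv(f),c)&np.all((P>[.6,y0-.07,.02])&(P<[.72,y0+.07,.2]),-1);q=P[m]
for z in(.06,.08,.1,.13,.15):
    a=q[abs(q[:,2]-z)<.01]
    if len(a):print(z,len(a),np.round(np.percentile(a,[2,50,98],0)[:,:2],4).tolist())
print("top",np.percentile(q[:,2],99.5))
E
python3 chk.py yellow -.217
python3 d.py .4875 -.328 .21 .117 0
```

```text
time: 13.95
position: [0.659, -0.2169, 0.1259]
eef_rot: [0.717, 0.695, -0.037, -0.038]
contact_force: [-2.8, 0.6, 6.3]
grip_width: 0.0079
grasp_force: 30.1
time: 14.32
position: [0.6588, -0.217, 0.1245]
eef_rot: [0.717, 0.695, -0.037, -0.039]
contact_force: [-0.4, -0.3, 0.3]
grip_width: 0.0298
grasp_force: 0.0
time: 14.82
position: [0.678, -0.2186, 0.2809]
eef_rot: [0.717, 0.696, -0.034, -0.033]
contact_force: [0.4, -0.1, -0.8]
grip_width: 0.0301
grasp_force: 0.0
0.06 133 [[0.6444, -0.2757], [0.6489, -0.2277], [0.66, -0.1666]]
0.08 114 [[0.6455, -0.2747], [0.6513, -0.2279], [0.6611, -0.1687]]
0.1 128 [[0.6491, -0.2738], [0.6539, -0.2226], [0.6634, -0.1663]]
0.13 54 [[0.6534, -0.2369], [0.6576, -0.2154], [0.6629, -0.1963]]
0.15 55 [[0.6564, -0.2344], [0.6608, -0.2159], [0.6673, -0.1935]]
top 0.16035941091566033
d [-0.1155 -0.1778  0.0856] rv [-0.1007 -0.0068 -0.1471] F [-0.6 -0.4  0.1] t 14.88 w 0.0299
```

Yellow is seated (top at 0.160, leaning 0.1). Green next.

```bash
python3 -m handwheel '[[-0.03,-0.05,0,-0.03,0,-0.05],[-0.06,-0.1,0,-0.07,0,-0.1],[-0.09,-0.15,0.03,-0.1,-0.007,-0.147],[-0.1155,-0.178,0.05,-0.1,-0.007,-0.147],[-0.1155,-0.178,0.085,-0.1,-0.007,-0.147]]'
python3 -m handwheel '[[0,0,0,0,0,0],[0,0,0,0,0,0]]'
python3 d.py .4875 -.328 .112 .117 0
```

```text
time: 15.5
position: [0.4826, -0.3287, 0.2067]
eef_rot: [0.666, 0.746, -0.002, -0.003]
contact_force: [-0.3, 0.3, 0.5]
grip_width: 0.0297
grasp_force: 0.0
time: 15.75
position: [0.4856, -0.327, 0.208]
eef_rot: [0.664, 0.747, -0.001, -0.003]
contact_force: [-1.2, 0.1, 0.9]
grip_width: 0.0302
grasp_force: 0.0
d [-0.0015  0.0024  0.0959] rv [-0.0068 -0.0032  0.0002] F [-1.2  0.1  0.9] t 15.75 w 0.0302
```

```bash
python3 -m handwheel '[[-0.001,0.001,0.04,-0.006,-0.003,0],[-0.001,0.001,0.075,-0.006,-0.003,0],[-0.001,0.001,0.095,-0.006,-0.003,0],[-0.001,0.001,0.095,-0.006,-0.003,0]]'
python3 -m handwheel '[[0,0,0,0,0,0],[0,0,0,0,0,0],[0,0,0,0,0,0]]' 0
python3 d.py .4875 -.328 .112 .117 0
python3 -m handwheel '[[0,0,-0.05,0,0,0],[0,0,-0.11,0,0,0],[0,0,-0.16,0,0,0],[0,0,-0.16,0,0,0]]'
python3 d.py .6317 -.0836 .141 -.03 -.145 .103
```

```text
time: 16.25
position: [0.486, -0.3274, 0.1125]
eef_rot: [0.664, 0.747, -0.0, -0.001]
contact_force: [-0.4, 0.5, 0.5]
grip_width: 0.0296
grasp_force: 0.0
time: 16.62
position: [0.4871, -0.3288, 0.115]
eef_rot: [0.665, 0.747, -0.0, 0.002]
contact_force: [0.7, 0.5, 2.5]
grip_width: 0.0074
grasp_force: 30.0
d [0.0007 0.0005 0.003 ] rv [ 0.0023  0.0027 -0.0002] F [0.7 0.5 2.5] t 16.62 w 0.0074
time: 17.12
position: [0.4885, -0.3298, 0.2798]
eef_rot: [0.665, 0.747, 0.0, 0.006]
contact_force: [-0.3, 0.1, -1.5]
grip_width: 0.008
grasp_force: 30.0
d [0.2303 0.1559 0.0363] rv [-0.136 -0.003  0.147] F [-0.3  0.1 -1.5] t 17.12 w 0.008
```

```bash
python3 -m handwheel '[[0.05,0.03,0,0,0,0],[0.1,0.06,0,0,0,0],[0.15,0.09,0,-0.04,0,0.05],[0.19,0.12,0,-0.08,0,0.1],[0.23,0.156,0,-0.138,0,0.147]]'
python3 -m handwheel '[[0,0,0.03,0,0,0],[0,0,0.035,0,0,0],[0,0,0.035,0,0,0],[0,0,0.035,0,0,0]]'
python3 wm.py green -.0836
python3 d.py .6492 -.0836 .022 -.03 -.145 .105
```

```text
time: 17.75
position: [0.6137, -0.0796, 0.2709]
eef_rot: [0.717, 0.694, 0.051, 0.045]
contact_force: [0.8, 0.6, -1.5]
grip_width: 0.0074
grasp_force: 30.0
time: 18.25
position: [0.6192, -0.082, 0.2393]
eef_rot: [0.716, 0.694, 0.051, 0.046]
contact_force: [-0.4, -0.0, -0.8]
grip_width: 0.008
grasp_force: 30.0
board y=a+bx+cz 3036 [-0.0003 -0.0031 -0.004 ]
0.05 323 face at .022: 0.6557
0.06 322 face at .022: 0.6557
0.07 347 face at .022: 0.6557
0.08 241 face at .022: 0.6558
0.09 232 face at .022: 0.6559
keeper y [-0.1335 -0.1138]
keeper y [-0.0512 -0.0239]
d [-0.0017 -0.0012  0.1146] rv [-0.0058 -0.009  -0.0021] F [-0.3 -0.4 -1. ] t 18.3 w 0.0078
```

```bash
python3 -m handwheel '[[-0.001,-0.001,0.04,-0.006,-0.009,0],[-0.001,-0.001,0.07,-0.006,-0.009,0],[-0.001,-0.001,0.085,-0.006,-0.009,0],[-0.001,-0.001,0.085,-0.006,-0.009,0],[-0.001,-0.001,0.085,-0.006,-0.009,0]]'
python3 d.py .6496 -.083 .022 -.03 -.145 .105
```

```text
time: 18.92
position: [0.6307, -0.0821, 0.156]
eef_rot: [0.716, 0.694, 0.051, 0.052]
contact_force: [-0.0, 0.5, -0.9]
grip_width: 0.0079
grasp_force: 30.0
d [-0.0004 -0.0007  0.0303] rv [ 0.0013  0.0001 -0.0012] F [-0.   0.5 -0.9] t 18.93 w 0.0079
```

```bash
python3 -m handwheel '[[0,0,0.01,0,0,0],[-0.0005,-0.0005,0.02,0,0,0],[-0.0005,-0.0005,0.026,0,0,0],[-0.0005,0,0.028,0,0,0],[-0.0005,0,0.029,0,0,0]]'
python3 d.py .6496 -.083 .022 -.03 -.145 .105
```

```text
time: 19.55
position: [0.6343, -0.0823, 0.127]
eef_rot: [0.716, 0.694, 0.05, 0.052]
contact_force: [-4.1, 0.9, 9.6]
grip_width: 0.0077
grasp_force: 30.1
d [-0.0003 -0.      0.0011] rv [-0.0006 -0.0004 -0.0009] F [-4.1  0.9  9.6] t 19.55 w 0.0077
```

```bash
python3 -m handwheel '[[0,0.0065,-0.0015,0.06,0,0],[0,0.013,-0.001,0.12,0,0],[0,0.0195,0,0.18,0,0],[0,0.028,0.0015,0.248,0,0],[0,0.028,0.0015,0.248,0,0]]'
python3 -m handwheel '[[0,0.0015,0,0.003,0,0],[0,0.0015,0.001,0.003,0,0]]'
python3 d.py .6519 -.083 .022 -.03 .105 .105
python3 -m handwheel '[[0,0,0,0,0,0],[0,0,0,0,0,0],[0,0,0,0,0,0]]' 0.03
python3 -m handwheel '[[0,0,-0.04,0,0,0],[0,0,-0.1,0,0,0],[0,0,-0.15,0,0,0],[0,0,-0.15,0,0,0]]'
python3 chk.py green -.083; python3 chk.py red .051
python3 - <<'E'
from station import r;from h import *
for n in("scene","side"):
  f=r.grab_frame(n);P=cloud(f)
  for nm,x,y in(("black",.461,-.1),("orange",.461,.092)):
    p=P[np.all((P>[x-.1,y-.09,.074])&(P<[x+.1,y+.09,.09]),-1)]
    if len(p):print(nm,n,len(p),cv2.minAreaRect((p[:,:2]*1000).astype(np.float32)))
E
```

```text
time: 20.18
position: [0.6626, -0.0832, 0.1271]
eef_rot: [0.717, 0.695, -0.036, -0.038]
contact_force: [0.4, -0.1, -2.0]
grip_width: 0.008
grasp_force: 30.0
time: 20.42
position: [0.6626, -0.0832, 0.1269]
eef_rot: [0.717, 0.695, -0.037, -0.039]
contact_force: [0.0, 0.4, -1.0]
grip_width: 0.0076
grasp_force: 30.0
d [-0.0001  0.0004  0.0005] rv [-0.0019 -0.0006 -0.001 ] F [ 0.   0.4 -1. ] t 20.43 w 0.0076
time: 20.8
position: [0.6632, -0.0833, 0.1273]
eef_rot: [0.717, 0.695, -0.037, -0.038]
contact_force: [0.1, 0.6, 1.0]
grip_width: 0.03
grasp_force: 0.0
time: 21.3
position: [0.6824, -0.0842, 0.283]
eef_rot: [0.717, 0.695, -0.034, -0.034]
contact_force: [-0.2, 0.2, -0.9]
grip_width: 0.0302
grasp_force: 0.0
0.06 104 [[0.6482, -0.1411], [0.6527, -0.09], [0.6609, -0.0342]]
0.08 106 [[0.6517, -0.1413], [0.6551, -0.0916], [0.663, -0.0329]]
0.1 111 [[0.6532, -0.139], [0.6573, -0.0901], [0.6656, -0.0343]]
0.13 43 [[0.6577, -0.1014], [0.661, -0.0818], [0.6671, -0.0567]]
0.15 38 [[0.6599, -0.1025], [0.663, -0.0842], [0.6668, -0.062]]
top 0.16200746608083424
0.06 97 [[0.652, -0.0079], [0.6567, 0.0434], [0.6656, 0.0975]]
0.08 88 [[0.6549, -0.0051], [0.6588, 0.0374], [0.6688, 0.1006]]
0.1 93 [[0.6563, -0.0029], [0.6603, 0.0457], [0.6685, 0.1017]]
0.13 36 [[0.6594, 0.018], [0.6644, 0.0512], [0.6679, 0.0736]]
0.15 34 [[0.6615, 0.0321], [0.6656, 0.0546], [0.6721, 0.0702]]
top 0.16296391442612237
black scene 188 ((462.9180603027344, -99.77399444580078), (66.74070739746094, 70.07188415527344), 37.6367301940918)
orange scene 152 ((423.1391296386719, 70.80150604248047), (157.37640380859375, 68.66414642333984), 23.960477828979492)
black side 127 ((461.02935791015625, -101.18656158447266), (73.09159088134766, 66.73609924316406), 35.19047164916992)
orange side 149 ((423.2751770019531, 68.65703582763672), (158.61183166503906, 68.6396255493164), 27.440038681030273)
```

```bash
python3 d.py .4615 -.100 .16 .62 0
```

```text
d [-0.0232 -0.202   0.1369] rv [-0.1067 -0.037  -0.6503] F [-0.8 -0.5 -0.1] t 21.5 w 0.0299
```

```bash
python3 -m handwheel '[[0,-0.05,0,-0.1,-0.03,-0.15],[-0.01,-0.1,0.03,-0.1,-0.035,-0.3],[-0.023,-0.15,0.06,-0.1,-0.037,-0.45],[-0.023,-0.202,0.1,-0.107,-0.037,-0.65],[-0.023,-0.202,0.137,-0.107,-0.037,-0.65]]' 0.088
python3 -m handwheel '[[0,0,0,0,0,0],[0,0,0,0,0,0],[0,0,0,0,0,0]]'
python3 d.py .4615 -.100 .045 .62 0
python3 - <<'E'
from station import r;from h import *
s=r.sense();f=r.grab_frame("wrist");P=cloud(f,Tq(s["position"],s["eef_rot"])@f["T_tool_cam"])
p=P[np.all((P>[.40,-.17,.074])&(P<[.53,-.03,.087]),-1)];print(len(p),cv2.minAreaRect((p[:,:2]*1000).astype(np.float32)))
cv2.imwrite("pics/w4.png",f["color"][:,:,::-1])
E
```

```text
time: 22.12
position: [0.4579, -0.0995, 0.1582]
eef_rot: [0.458, 0.889, 0.0, -0.0]
contact_force: [-0.1, 0.1, -0.9]
grip_width: 0.0781
grasp_force: 0.0
time: 22.5
position: [0.465, -0.1004, 0.1631]
eef_rot: [0.458, 0.889, 0.001, 0.003]
contact_force: [-0.3, 0.3, -0.5]
grip_width: 0.0881
grasp_force: 0.0
d [ 0.0029 -0.0032  0.1181] rv [0.0046 0.0048 0.    ] F [-0.3  0.3 -0.5] t 22.5 w 0.0881
2553 ((459.6698303222656, -101.64364624023438), (67.49539184570312, 67.06509399414062), 35.346923828125)
```

View pics/w4.png

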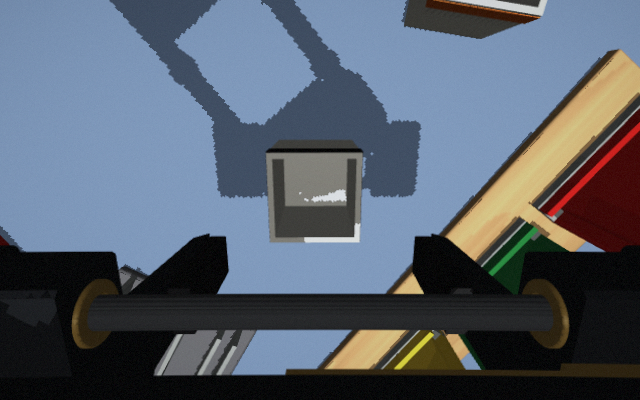

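```bash
python3 -m handwheel '[[0.0026,-0.005,0.04,0.004,0.004,0],[0.0026,-0.005,0.08,0.004,0.004,0],[0.0026,-0.005,0.115,0.004,0.004,0],[0.0026,-0.005,0.115,0.004,0.004,0]]'
python3 -m handwheel '[[0,0,0,0,0,0],[0,0,0,0,0,0],[0,0,0,0,0,0]]' 0
python3 -m handwheel '[[0,0,-0.04,0,0,0],[0,0,-0.1,0,0,0],[0,0,-0.16,0,0,0],[0,0,-0.16,0,0,0]]'
python3 d.py .60 .30 .2 0 0
```

```text
time: 23.05
position: [0.4563, -0.1003, 0.0447]
eef_rot: [0.458, 0.889, -0.001, -0.003]
contact_force: [0.8, 0.2, 0.2]
grip_width: 0.0882
grasp_force: 0.0
time: 23.42
position: [0.4599, -0.1013, 0.0484]
eef_rot: [0.458, 0.889, 0.0, 0.001]
contact_force: [0.2, 0.7, 4.9]
grip_width: 0.0657
grasp_force: 30.0
time: 23.92
position: [0.4621, -0.1021, 0.213]
eef_rot: [0.458, 0.889, 0.001, 0.005]
contact_force: [0.6, 0.9, -2.1]
grip_width: 0.0656
grasp_force: 30.0
d [0.2473 0.3457 0.0132] rv [0.0091 0.0061 0.6197] F [ 0.6  0.9 -2.1] t 23.93 w 0.0656
```

```bash
python3 -m handwheel '[[0.04,0.045,0,0,0,0],[0.08,0.09,0,0,0,0],[0.12,0.135,0,0,0,0.1],[0.15,0.18,0,0,0,0.25],[0.18,0.22,0,0,0,0.4]]'
python3 d.py .60 .30 .2 0 0
```

```text
time: 24.55
position: [0.5319, 0.175, 0.2047]
eef_rot: [0.627, 0.779, -0.001, -0.001]
contact_force: [1.0, -0.9, -1.5]
grip_width: 0.0657
grasp_force: 30.0
d [0.1076 0.0932 0.0044] rv [-0.004  -0.      0.2155] F [ 1.  -0.9 -1.5] t 24.55 w 0.0657
```

```bash
python3 -m handwheel '[[0.05,0.04,-0.03,0,0,0.15],[0.108,0.093,-0.06,0,0,0.2155],[0.108,0.093,-0.06,0,0,0.2155],[0.108,0.093,-0.06,0,0,0.2155]]'
python3 -m handwheel '[[0,0,0,0,0.188,0],[0,0,0,0,0.376,0],[0,0,0,0,0.564,0],[0,0,0,0,0.785,0],[0,0,0,0,0.785,0]]'
python3 -c "
from station import r;print(r.sense()['joints'])"; python3 d.py .6 .3 .26 0 0
python3 -m handwheel '[[0,0,0,0,-0.188,0],[0,0,0,0,-0.376,0],[0,0,0,0,-0.564,0],[0,0,0,0,-0.785,0],[0,0,0,0,-0.785,0]]'
python3 -m handwheel '[[0,0,0,0,-0.188,0],[0,0,0,0,-0.376,0],[0,0,0,0,-0.564,0],[0,0,0,0,-0.785,0],[0,0,0,0,-0.785,0]]'
python3 -c "
from station import r;print(r.sense()['joints'])"; python3 d.py .6 .3 .26 0 0
```

```text
time: 25.05
position: [0.6002, 0.3006, 0.2652]
eef_rot: [0.705, 0.709, -0.001, -0.001]
contact_force: [-0.2, 0.1, -1.3]
grip_width: 0.0651
grasp_force: 30.0
time: 25.68
position: [0.5978, 0.2955, 0.2618]
eef_rot: [0.655, 0.652, 0.267, -0.273]
contact_force: [-0.2, -0.6, -2.0]
grip_width: 0.0654
grasp_force: 30.0
[ 0.05053324  0.1869484   1.842922    0.84822393  1.22419575 -0.29626041]
d [0.0019 0.0022 0.0044] rv [-0.0091 -0.7839 -0.0039] F [-0.2 -0.6 -2. ] t 25.68 w 0.0654
time: 26.3
position: [0.5994, 0.3021, 0.2672]
eef_rot: [0.704, 0.71, -0.0, 0.0]
contact_force: [0.5, 1.6, -0.9]
grip_width: 0.0658
grasp_force: 30.0
time: 26.92
position: [0.5986, 0.2998, 0.2618]
eef_rot: [0.65, 0.656, -0.273, 0.269]
contact_force: [-0.8, -0.4, -1.8]
grip_width: 0.0657
grasp_force: 30.0
[ 0.70340376  0.55844563  1.34098143 -0.58370221  1.77933256  0.73091441]
d [0.0014 0.0014 0.0011] rv [-0.0057  0.7872  0.0094] F [-0.8 -0.4 -1.8] t 26.93 w 0.0657
```

```bash
python3 -m handwheel '[[0,0,0,0,0.188,0],[0,0,0,0,0.376,0],[0,0,0,0,0.564,0],[0,0,0,0,0.785,0],[0,0,0,0,0.785,0]]'
python3 -m handwheel '[[0,0,0.05,0,0,0],[0,0,0.1,0,0,0],[0,0,0.15,0,0,0],[0,0,0.19,0,0,0],[0,0,0.19,0,0,0]]'
python3 d.py .60 .30 .052 0 0
```

```text
time: 27.55
position: [0.6009, 0.2953, 0.2691]
eef_rot: [0.708, 0.707, 0.002, -0.001]
contact_force: [-0.7, -0.2, -2.4]
grip_width: 0.0659
grasp_force: 30.0
time: 28.18
position: [0.5958, 0.2975, 0.0714]
eef_rot: [0.705, 0.709, -0.005, -0.002]
contact_force: [-0.2, -0.2, -2.0]
grip_width: 0.0656
grasp_force: 30.0
d [0.0026 0.0044 0.0194] rv [-0.0109  0.0043  0.0046] F [-0.2 -0.2 -2. ] t 28.18 w 0.0656
```

```bash
sed -i 's/^T=Tq/if len(a)>6: Rt=Rt@R.from_rotvec([0,a[6],0]).as_matrix()\nT=Tq/' d.py
python3 -m handwheel '[[0.0015,0.003,0.01,-0.008,0.004,0.004],[0.0015,0.003,0.018,-0.008,0.004,0.004],[0.0015,0.003,0.0225,-0.008,0.004,0.004],[0.0015,0.003,0.0225,-0.008,0.004,0.004]]'
python3 d.py .60 .30 .052 0 0
python3 -m handwheel '[[0,0,0,0,0,0],[0,0,0,0,0,0],[0,0,0,0,0,0]]' 0.088
python3 -m handwheel '[[0,0,-0.04,0,0,0],[0,0,-0.1,0,0,0],[0,0,-0.16,0,0,0],[0,0,-0.18,0,0,0],[0,0,-0.18,0,0,0]]'
python3 d.py .60 .3538 .0978 0 0 0 -.785
```

```text
time: 28.68
position: [0.6027, 0.3006, 0.0541]
eef_rot: [0.707, 0.707, 0.004, 0.001]
contact_force: [-0.5, 0.6, -1.5]
grip_width: 0.0657
grasp_force: 30.0
d [-0.0006 -0.0027  0.0021] rv [ 0.0064 -0.0045  0.0003] F [-0.5  0.6 -1.5] t 28.68 w 0.0657
time: 29.05
position: [0.603, 0.3008, 0.0544]
eef_rot: [0.707, 0.707, 0.004, 0.001]
contact_force: [-0.2, 0.3, 0.4]
grip_width: 0.0879
grasp_force: 0.0
time: 29.68
position: [0.6025, 0.3002, 0.2359]
eef_rot: [0.707, 0.707, 0.006, 0.001]
contact_force: [0.5, -0.0, -0.9]
grip_width: 0.0878
grasp_force: 0.0
d [ 0.0527 -0.0038  0.1384] rv [ 0.0095 -0.7911 -0.0036] F [ 0.5 -0.  -0.9] t 29.68 w 0.0878
```

```bash
python3 -m handwheel '[[0.06,0,0,0.009,-0.18,-0.004],[0.08,0,0,0.009,-0.36,-0.004],[0.07,0,0.03,0.009,-0.55,-0.004],[0.053,0,0.08,0.009,-0.7,-0.004],[0.053,-0.001,0.11,0.009,-0.79,-0.004]]'
python3 -m handwheel '[[0,0,0,0,0,0],[0,0,0,0,0,0],[0,0,0,0,0,0]]'
python3 d.py .602 .3538 .0978 0 0 0 -.785
python3 - <<'E'
from station import r;from h import *
f=r.grab_frame("side");cv2.imwrite("pics/s5.png",cv2.resize(f["color"][60:300,180:460,::-1],None,fx=2.5,fy=2.5))
for n in("scene","side"):
    f=r.grab_frame(n);P=cloud(f);p=P[np.all((P>[.54,.24,.077])&(P<[.66,.36,.091]),-1)]
    if len(p)>20:print(n,len(p),cv2.minAreaRect((p[:,:2]*1000).astype(np.float32)))
E
```

```text
time: 30.3
position: [0.5981, 0.3513, 0.1164]
eef_rot: [0.65, 0.654, -0.278, 0.27]
contact_force: [-0.1, -0.1, -0.7]
grip_width: 0.0879
grasp_force: 0.0
time: 30.68
position: [0.6026, 0.3536, 0.1274]
eef_rot: [0.654, 0.654, -0.269, 0.27]
contact_force: [0.8, 0.0, 0.9]
grip_width: 0.0879
grasp_force: 0.0
d [ 0.021  -0.0007  0.0209] rv [ 0.0003 -0.0035 -0.0008] F [0.8 0.  0.9] t 30.68 w 0.0879
scene 90 ((615.27294921875, 335.1851806640625), (67.2181625366211, 47.07065200805664), 0.8447266221046448)
side 64 ((614.194091796875, 333.8686218261719), (72.66677856445312, 48.29265594482422), 0.1862063854932785)
```

View pics/s5.png

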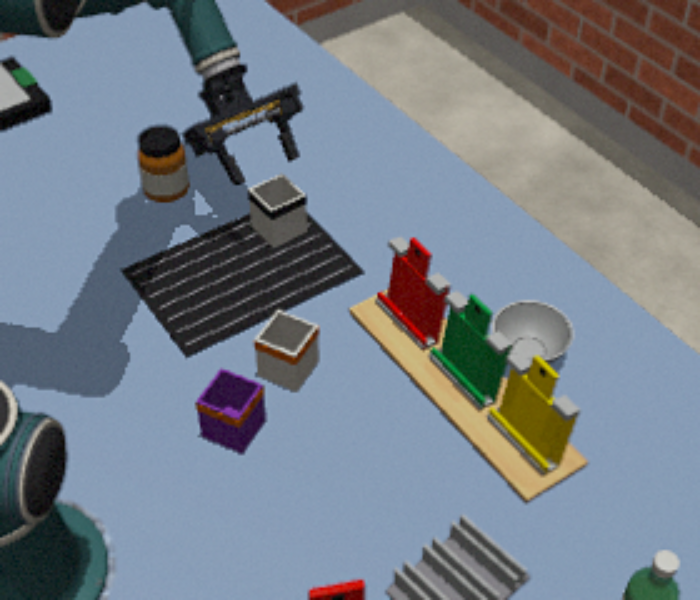

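The side view shows the black canister upright but knocked toward the mat's far corner, at (278,212). I'll measure it again.

Run:
```python
from station import r;from h import *
for n in("scene","side"):
    f=r.grab_frame(n);P=cloud(f)
    for b in(([.53,.24],[.70,.44]),([.38,.03],[.56,.17])):
        p=P[np.all((P>b[0]+[.075])&(P<b[1]+[.091]),-1)&(hsv(f)[...,1]<80)]
        if len(p)>20:print(n,len(p),cv2.minAreaRect((p[:,:2]*1000).astype(np.float32)),np.median(p[:,2]))
```

```text
scene 189 ((615.621826171875, 347.0522155761719), (66.9433364868164, 70.91608428955078), 1.4130699634552002) 0.08203514350691288
scene 153 ((463.0992736816406, 89.74671936035156), (66.66060638427734, 70.30025482177734), 26.706201553344727) 0.07969481914597254
side 107 ((613.0761108398438, 346.98712158203125), (68.51190948486328, 79.88947296142578), 1.6338754892349243) 0.08230980483133554
side 94 ((461.7253723144531, 89.06602478027344), (72.77800750732422, 67.1463394165039), 28.123952865600586) 0.07926457032429668
```

```bash
python3 d.py .614 .4008 .0978 0.026 0 0 -.785;  python3 d.py .614 .3442 .0412 0.026 0 0 -.785
```

```text
d [ 0.0536  0.0122 -0.0134] rv [-0.0192 -0.0019 -0.0177] F [-0.   0.3 -0.5] t 30.93 w 0.088
d [0.0534 0.0122 0.0666] rv [-0.0192 -0.0019 -0.0177] F [-0.   0.3 -0.5] t 30.93 w 0.088
```

```bash
python3 -m handwheel '[[0,0.006,-0.03,-0.019,0,-0.018],[0.03,0.012,-0.03,-0.019,0,-0.018],[0.0536,0.012,-0.025,-0.019,-0.002,-0.018],[0.0536,0.012,-0.013,-0.019,-0.002,-0.018],[0.0536,0.012,-0.013,-0.019,-0.002,-0.018]]'
python3 d.py .614 .3442 .0412 0.026 0 0 -.785
python3 - <<'E'
from station import r;from h import *
s=r.sense();f=r.grab_frame("wrist");np.savez("pics/w6.npz",T=Tq(s["position"],s["eef_rot"]),**f);cv2.imwrite("pics/w6.png",f["color"][:,:,::-1])
E
```

```text
time: 31.55
position: [0.6122, 0.3983, 0.0935]
eef_rot: [0.643, 0.662, -0.271, 0.274]
contact_force: [0.3, 0.1, -1.3]
grip_width: 0.0884
grasp_force: 0.0
d [-0.0009  0.0007  0.0752] rv [-0.0042  0.006   0.004 ] F [ 0.3  0.1 -1.3] t 31.55 w 0.0884
```

View pics/w6.png

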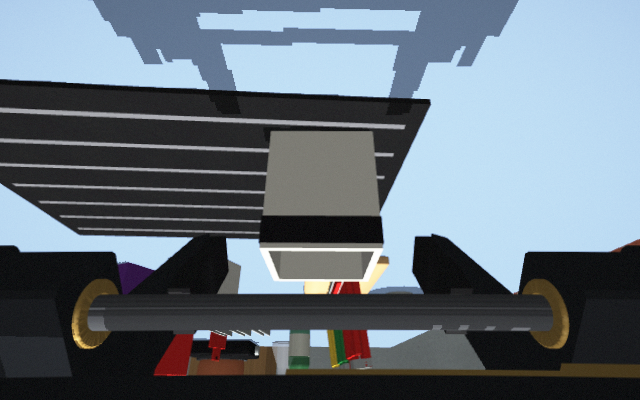

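The canister is centred between the fingers (edges 260 to 383 px, fingers at 228 and 415). Closing in.

```bash
python3 -m handwheel '[[0,0.001,0.03,-0.004,0.006,0],[0,0.001,0.055,-0.004,0.006,0],[0,0.001,0.074,-0.004,0.006,0],[0,0.001,0.074,-0.004,0.006,0]]'
python3 d.py .614 .3442 .0412 0.026 0 0 -.785
python3 -m handwheel '[[0,0,0,0,0,0],[0,0,0,0,0,0],[0,0,0,0,0,0]]' 0
python3 d.py .614 .3442 .0412 0.026 0 0 -.785
```

```text
time: 32.1
position: [0.6149, 0.3462, 0.0424]
eef_rot: [0.644, 0.663, -0.267, 0.273]
contact_force: [-0.1, -0.4, 0.2]
grip_width: 0.0881
grasp_force: 0.0
d [-0.0006 -0.001   0.0023] rv [ 0.0002 -0.002   0.0026] F [-0.1 -0.4  0.2] t 32.1 w 0.0881
time: 32.48
position: [0.6155, 0.349, 0.0441]
eef_rot: [0.644, 0.664, -0.265, 0.273]
contact_force: [-0.5, 1.2, 2.3]
grip_width: 0.0655
grasp_force: 30.0
d [-0.0013 -0.0017  0.0054] rv [ 0.0036 -0.0044  0.002 ] F [-0.5  1.2  2.3] t 32.48 w 0.0655
```

```bash
python3 -m handwheel '[[-0.035,0,-0.035,0,0,0],[-0.07,-0.005,-0.06,0,0,0],[-0.1,-0.01,-0.06,0,0,0],[-0.12,-0.015,-0.05,0,0,0],[-0.12,-0.015,-0.05,0,0,0]]'
python3 -m handwheel '[[0,0,0,0,0.188,0],[0,0,0,0,0.376,0],[0,0,0,0,0.564,0],[0,0,0,0,0.752,0],[0,0,0,0,0.93,0]]'
python3 -m handwheel '[[0,0,0,0,0.188,0],[0,0,0,0,0.376,0],[0,0,0,0,0.564,0],[0,0,0,0,0.645,0],[0,0,0,0,0.645,0]]'
python3 d.py .600 .300 .037 0 0 0 .785
python3 -m handwheel '[[0,0,0,0,0,0],[0,0,0,0,0,0]]'
python3 d.py .600 .300 .037 0 0 0 .785
```

```text
time: 33.1
position: [0.6019, 0.2971, 0.1641]
eef_rot: [0.645, 0.663, -0.265, 0.273]
contact_force: [0.4, -0.0, -1.8]
grip_width: 0.066
grasp_force: 30.0
time: 33.72
position: [0.6023, 0.2985, 0.1638]
eef_rot: [0.694, 0.716, 0.054, -0.055]
contact_force: [-1.0, 0.1, -3.1]
grip_width: 0.0659
grasp_force: 30.0
time: 34.35
position: [0.6012, 0.2963, 0.1603]
eef_rot: [0.644, 0.661, 0.267, -0.278]
contact_force: [-0.3, 0.3, -1.2]
grip_width: 0.0658
grasp_force: 30.0
d [-0.0851 -0.0005  0.0892] rv [-0.0231 -0.0069  0.0164] F [-0.3  0.3 -1.2] t 34.35 w 0.0658
time: 34.6
position: [0.6021, 0.2987, 0.164]
eef_rot: [0.642, 0.663, 0.269, -0.277]
contact_force: [-0.6, 0.2, -1.0]
grip_width: 0.0658
grasp_force: 30.0
d [-0.0895 -0.0023  0.0901] rv [-0.0208 -0.0077  0.0234] F [-0.6  0.2 -1. ] t 34.6 w 0.0658
```

```bash
python3 d.py .600 .300 .037 0.026 0 0 .785
python3 -m handwheel '[[-0.03,0,0.03,0,-0.004,0],[-0.06,-0.001,0.06,0,-0.006,0],[-0.08,-0.002,0.08,0,-0.007,0.005],[-0.08,-0.002,0.08,0,-0.007,0.005]]'
python3 d.py .600 .300 .037 0.026 0 0 .785
```

```text
d [-0.0895 -0.0023  0.0901] rv [-0.0024 -0.0077  0.0051] F [-0.6  0.2 -1. ] t 34.6 w 0.0658
time: 35.1
position: [0.5978, 0.2992, 0.048]
eef_rot: [0.645, 0.661, 0.264, -0.277]
contact_force: [-0.6, 0.3, -1.3]
grip_width: 0.0655
grasp_force: 30.0
d [-0.0073  0.0023  0.0082] rv [-0.0066 -0.0008 -0.004 ] F [-0.6  0.3 -1.3] t 35.1 w 0.0655
```

```bash
python3 -m handwheel '[[-0.003,0,0.003,-0.004,0,0],[-0.006,0.001,0.006,-0.004,0,0],[-0.008,0.001,0.008,-0.004,0,0],[-0.008,0.001,0.008,-0.004,0,0]]'
python3 d.py .600 .300 .037 0.026 0 0 .785
```

```text
time: 35.6
position: [0.6009, 0.2985, 0.039]
eef_rot: [0.646, 0.661, 0.268, -0.274]
contact_force: [-0.9, -0.5, -1.4]
grip_width: 0.0657
grasp_force: 30.0
d [-0.0003 -0.0009  0.0025] rv [ 0.002  -0.0015 -0.0021] F [-0.9 -0.5 -1.4] t 35.6 w 0.0657
```

```bash
python3 -m handwheel '[[-0.001,0,0.001,0,0,0],[-0.002,0,0.002,0,0,0],[-0.002,0,0.002,0,0,0]]'
python3 -m handwheel '[[-0.001,0,0.001,0,0,0],[-0.002,0,0.002,0,0,0],[-0.002,0,0.002,0,0,0]]'
python3 d.py .600 .300 .037 0.026 0 0 .785
```

```text
time: 35.98
position: [0.6012, 0.2987, 0.0385]
eef_rot: [0.645, 0.661, 0.269, -0.275]
contact_force: [-5.8, -4.8, 10.0]
grip_width: 0.0654
grasp_force: 30.0
time: 36.35
position: [0.6012, 0.2988, 0.0384]
eef_rot: [0.644, 0.661, 0.27, -0.276]
contact_force: [-10.5, -12.7, 24.0]
grip_width: 0.0658
grasp_force: 30.0
d [-0.0001 -0.0012  0.0018] rv [ 0.0009 -0.0078  0.001 ] F [-10.5 -12.7  24. ] t 36.35 w 0.0658
```

```bash
python3 -m handwheel '[[0.002,0,-0.002,0,0,0],[0.002,0,-0.002,0,0,0]]'
python3 -m handwheel '[[0,0,0,0,0,0],[0,0,0,0,0,0],[0,0,0,0,0,0]]' 0.088
python3 -m handwheel '[[0,0,-0.03,0,0,0],[0,0,-0.08,0,0,0],[0,0,-0.14,0,0,0],[0,0,-0.14,0,-0.15,0],[0,0,-0.14,0,-0.3,0]]'
python3 -m handwheel '[[-0.05,0,-0.03,0,-0.188,0],[-0.05,0,-0.03,0,-0.376,0],[-0.05,0,-0.03,0,-0.48,0],[-0.05,0,-0.03,0,-0.48,0]]'
cat > can.py <<'E'
import sys;from station import r;from h import *
x0,x1,y0,y1,z0,z1=map(float,sys.argv[1:7])
for n in("scene","side"):
    f=r.grab_frame(n);P=cloud(f);p=P[np.all((P>[x0,y0,z0])&(P<[x1,y1,z1]),-1)&(hsv(f)[...,1]<80)]
    if len(p)>20:print(n,len(p),cv2.minAreaRect((p[:,:2]*1000).astype(np.float32)),np.round(np.percentile(p[:,2],[5,50,95]),4))
    cv2.imwrite(f"pics/can_{n}_{r.sense()['time']:.1f}.png",f["color"][:,:,::-1])
E
python3 can.py .5 .7 .2 .44 .055 .085
python3 d.py .6 .3 .2 .026 0
```

```text
time: 36.6
position: [0.6014, 0.2987, 0.0384]
eef_rot: [0.645, 0.661, 0.269, -0.275]
contact_force: [-4.6, -5.2, 10.9]
grip_width: 0.0657
grasp_force: 30.0
time: 36.98
position: [0.6006, 0.2986, 0.0354]
eef_rot: [0.646, 0.661, 0.267, -0.274]
contact_force: [-0.2, -0.3, 0.3]
grip_width: 0.0881
grasp_force: 0.0
time: 37.6
position: [0.6043, 0.1973, 0.1354]
eef_rot: [0.68, 0.693, 0.168, -0.17]
contact_force: [-0.5, 0.9, -1.4]
grip_width: 0.0882
grasp_force: 0.0
time: 38.1
position: [0.6042, 0.1433, 0.1378]
eef_rot: [0.698, 0.717, 0.002, -0.003]
contact_force: [-0.1, 0.3, -0.2]
grip_width: 0.0879
grasp_force: 0.0
scene 61 ((588.24560546875, 282.15045166015625), (36.95241928100586, 46.470890045166016), 1.8416959047317505) [0.0684 0.0709 0.0729]
side 135 ((580.1961059570312, 298.625), (90.0772705078125, 38.54106521606445), 77.39938354492188) [0.0598 0.0696 0.0744]
d [ 0.159  -0.0002 -0.0615] rv [-0.0019 -0.0081 -0.002 ] F [-0.1 -0.3 -1. ] t 38.2 w 0.0882
```

```bash
python3 -m handwheel '[[0,0,-0.06,0,0,0],[0,0,-0.12,0,0,0],[0.05,0,-0.15,0,-0.18,0],[0.11,0,-0.16,0,-0.36,0],[0.17,0,-0.16,0,-0.54,0]]'
python3 -m handwheel '[[0.04,0,-0.02,0,-0.1,0],[0.08,0,-0.02,0,-0.24,0],[0.08,0,-0.02,0,-0.24,0],[0.08,0,-0.02,0,-0.24,0]]'
python3 can.py .5 .7 .2 .44 .06 .085
python3 d.py .6 .3588 .094 .026 0 0 -.785
```

```text
time: 38.83
position: [0.6022, 0.3101, 0.3022]
eef_rot: [0.676, 0.688, -0.183, 0.19]
contact_force: [0.9, 0.1, -0.2]
grip_width: 0.088
grasp_force: 0.0
time: 39.33
position: [0.5992, 0.3879, 0.2742]
eef_rot: [0.647, 0.662, -0.265, 0.269]
contact_force: [0.3, 0.4, 0.2]
grip_width: 0.0875
grasp_force: 0.0
scene 449 ((602.1962890625, 298.7893371582031), (68.74696350097656, 83.24043273925781), 2.4759702682495117) [0.0667 0.0704 0.0729]
side 252 ((599.5978393554688, 298.67901611328125), (70.79167175292969, 85.00595092773438), 4.4953765869140625) [0.0638 0.0694 0.0744]
d [ 0.1081 -0.0011  0.1525] rv [-0.0022 -0.0149 -0.0057] F [ 0.1 -0.8  0.5] t 39.42 w 0.0883
```

```bash
python3 -m handwheel '[[0,0,0.05,0,0,0],[0.03,0,0.08,0,-0.01,0],[0.07,0,0.12,-0.006,-0.015,-0.01],[0.1,0,0.145,-0.006,-0.015,-0.012],[0.1,0,0.145,-0.006,-0.015,-0.012]]'
python3 -m handwheel '[[0,0,0,0,0,0],[0,0,0,0,0,0]]'
python3 d.py .601 .2957 .0342 .035 0 0 -.785
python3 - <<'E'
from station import r;from h import *
s=r.sense();f=r.grab_frame("wrist");cv2.imwrite("pics/w7.png",f["color"][:,:,::-1])
E
```

```text
time: 40.05
position: [0.599, 0.3568, 0.102]
eef_rot: [0.641, 0.664, -0.269, 0.274]
contact_force: [0.0, 0.6, 0.8]
grip_width: 0.088
grasp_force: 0.0
time: 40.3
position: [0.6011, 0.3601, 0.1061]
eef_rot: [0.642, 0.665, -0.265, 0.275]
contact_force: [-0.8, 0.2, 0.6]
grip_width: 0.088
grasp_force: 0.0
d [ 0.0052 -0.0024  0.0964] rv [ 0.0003 -0.0007 -0.0002] F [-0.8  0.2  0.6] t 40.3 w 0.088
```

View pics/w7.png

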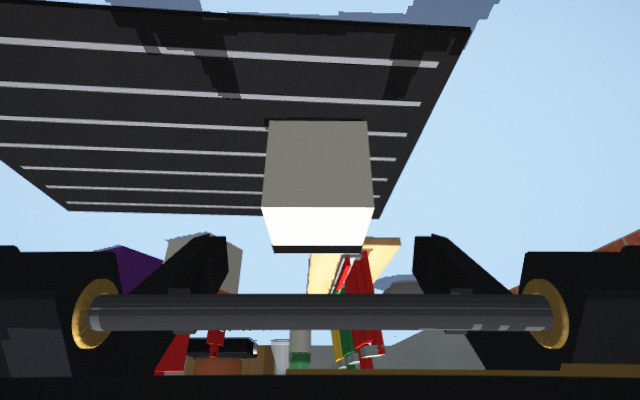

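The canister lies with its closed bottom toward the gripper, centred at px 262 to 373. Gripping now.

```bash
python3 -m handwheel '[[0.005,-0.001,0.03,0,0,0],[0.005,-0.001,0.065,0,0,0],[0.005,-0.0015,0.096,0,0,0],[0.005,-0.0015,0.096,0,0,0]]'
python3 d.py .601 .2957 .0342 .035 0 0 -.785
python3 -m handwheel '[[0,0,0,0,0,0],[0,0,0,0,0,0],[0,0,0,0,0,0]]' 0
python3 d.py .601 .2957 .0342 .035 0 0 -.785
```

```text
time: 40.85
position: [0.599, 0.293, 0.03]
eef_rot: [0.64, 0.665, -0.27, 0.274]
contact_force: [-0.1, 0.5, -0.1]
grip_width: 0.0877
grasp_force: 0.0
d [-0.0011  0.002  -0.0048] rv [-0.0057  0.0052  0.0045] F [-0.1  0.5 -0.1] t 40.85 w 0.0877
time: 41.22
position: [0.6008, 0.2965, 0.0323]
eef_rot: [0.641, 0.665, -0.267, 0.275]
contact_force: [0.0, 2.7, 2.8]
grip_width: 0.0657
grasp_force: 30.0
d [-0.002   0.0001 -0.0008] rv [0.0001 0.0016 0.0029] F [0.  2.7 2.8] t 41.23 w 0.0657
```

```bash
python3 -m handwheel '[[-0.03,0,-0.03,0,0,0],[-0.06,0,-0.06,0,0,0],[-0.09,0,-0.09,0,0,0],[-0.09,0,-0.09,0,0,0]]'
python3 -m handwheel '[[0,0,0,0,0.188,0],[0,0,0,0,0.376,0],[0,0,0,0,0.564,0],[0,0,0,0,0.752,0],[0,0,0,0,0.93,0]]'
python3 -m handwheel '[[0,0,0,0,0.188,0],[0,0,0,0,0.376,0],[0,0,0,0,0.564,0],[0,0,0,0,0.64,0],[0,0,0,0,0.64,0]]'
python3 -m handwheel '[[0,0,0,0,0,0],[0,0,0,0,0,0]]'
python3 d.py .601 .300 .0412 .035 0 0 .785
```

```text
time: 41.72
position: [0.6024, 0.2973, 0.1625]
eef_rot: [0.642, 0.665, -0.264, 0.276]
contact_force: [-0.5, 0.5, -1.9]
grip_width: 0.0657
grasp_force: 30.0
time: 42.35
position: [0.5998, 0.2953, 0.1571]
eef_rot: [0.693, 0.717, 0.049, -0.055]
contact_force: [-0.9, -0.4, -2.1]
grip_width: 0.0656
grasp_force: 30.0
time: 42.98
position: [0.5988, 0.2936, 0.154]
eef_rot: [0.645, 0.663, 0.26, -0.277]
contact_force: [-0.9, -0.4, -1.2]
grip_width: 0.0657
grasp_force: 30.0
time: 43.22
position: [0.6006, 0.2962, 0.1585]
eef_rot: [0.642, 0.666, 0.263, -0.275]
contact_force: [0.1, 0.4, -0.6]
grip_width: 0.0659
grasp_force: 30.0
d [-0.0799  0.001   0.086 ] rv [-0.0041  0.0042 -0.0008] F [ 0.1  0.4 -0.6] t 43.23 w 0.0659
```

```bash
python3 -m handwheel '[[-0.03,0.001,0.03,-0.004,0.004,0],[-0.06,0.001,0.06,-0.004,0.005,0],[-0.074,0.001,0.08,-0.004,0.005,0],[-0.074,0.001,0.08,-0.004,0.005,0]]'
python3 d.py .601 .300 .0412 .035 0 0 .785
python3 -m handwheel '[[-0.003,0,0.003,0,0,0],[-0.005,0,0.005,0,0,0],[-0.006,0,0.006,0,0,0],[-0.006,0,0.006,0,0,0]]'
python3 d.py .601 .300 .0412 .035 0 0 .785
```

```text
time: 43.72
position: [0.5992, 0.3, 0.0474]
eef_rot: [0.643, 0.664, 0.264, -0.277]
contact_force: [-0.4, 0.5, -0.9]
grip_width: 0.0658
grasp_force: 30.0
d [-0.0044  0.0018  0.0044] rv [-0.0035 -0.0015 -0.0044] F [-0.4  0.5 -0.9] t 43.73 w 0.0658
time: 44.22
position: [0.6018, 0.2992, 0.0423]
eef_rot: [0.642, 0.664, 0.267, -0.276]
contact_force: [-2.0, -1.2, 4.4]
grip_width: 0.0658
grasp_force: 30.0
d [-0.0002 -0.0008  0.0014] rv [ 0.0017 -0.0028 -0.0013] F [-2.  -1.2  4.4] t 44.23 w 0.0658
```

```bash
python3 -m handwheel '[[-0.0005,0,0.0005,0,0,0],[0,0,0,0,0,0],[0,0,0,0,0,0]]' 0.088
python3 -m handwheel '[[0,0,-0.03,0,0,0],[0,0,-0.08,0,0,0],[0.03,0,-0.14,0,0,0],[0.07,0,-0.18,0,-0.1,0],[0.1,0,-0.2,0,-0.2,0]]'
python3 d.py .462 .090 .16 .467 0 
python3 can.py .5 .7 .2 .44 .074 .095;python3 can.py .38 .56 .03 .17 .074 .09
```

```text
time: 44.6
position: [0.6006, 0.2991, 0.0404]
eef_rot: [0.643, 0.664, 0.266, -0.276]
contact_force: [-0.8, -0.3, 0.2]
grip_width: 0.0879
grasp_force: 0.0
time: 45.22
position: [0.6051, 0.2269, 0.2564]
eef_rot: [0.667, 0.687, 0.201, -0.206]
contact_force: [0.0, 1.0, -0.8]
grip_width: 0.0879
grasp_force: 0.0
d [-0.1636 -0.1474  0.0071] rv [ 0.13   -0.5738 -0.424 ] F [ 0.   1.  -0.8] t 45.23 w 0.0879
scene 403 ((602.6956787109375, 294.92083740234375), (67.03807067871094, 70.23396301269531), 1.7529096603393555) [0.0769 0.0839 0.0867]
side 230 ((602.377685546875, 293.1805725097656), (75.07501220703125, 72.26101684570312), 87.79419708251953) [0.0773 0.083  0.088 ]
scene 157 ((463.0463562011719, 89.87284088134766), (66.85730743408203, 69.21736145019531), 25.817209243774414) [0.0758 0.0796 0.0821]
side 92 ((461.3341064453125, 89.14483642578125), (69.41661071777344, 68.67525482177734), 27.061492919921875) [0.0746 0.0793 0.0839]
```

```bash
python3 -m handwheel '[[-0.03,-0.03,0,0.03,-0.14,-0.1],[-0.07,-0.06,0,0.06,-0.28,-0.2],[-0.1,-0.09,0,0.09,-0.42,-0.3],[-0.13,-0.12,0,0.13,-0.574,-0.424],[-0.16,-0.145,0,0.13,-0.574,-0.424]]'
python3 -m handwheel '[[0,0,0,0,0,0],[0,0,0,0,0,0],[0,0,0,0,0,0]]'
python3 d.py .4607 .0887 .045 .46 0
python3 - <<'E'
from station import r;from h import *
s=r.sense();f=r.grab_frame("wrist");P=cloud(f,Tq(s["position"],s["eef_rot"])@f["T_tool_cam"])
p=P[np.all((P>[.39,.02,.074])&(P<[.53,.16,.087]),-1)];print(len(p),cv2.minAreaRect((p[:,:2]*1000).astype(np.float32)))
E
```

```text
time: 46.05
position: [0.4594, 0.0904, 0.1608]
eef_rot: [0.521, 0.854, -0.002, -0.005]
contact_force: [0.9, -0.6, 0.2]
grip_width: 0.0882
grasp_force: 0.0
time: 46.42
position: [0.4639, 0.0903, 0.1645]
eef_rot: [0.523, 0.852, 0.0, -0.003]
contact_force: [0.3, 0.2, 0.3]
grip_width: 0.088
grasp_force: 0.0
d [-0.0005 -0.0034  0.1195] rv [-0.0023 -0.0045  0.0098] F [0.3 0.2 0.3] t 46.42 w 0.088
2479 ((461.1178283691406, 88.34721374511719), (67.3734130859375, 67.26262664794922), 26.498123168945312)
```

```bash
python3 -m handwheel '[[0,-0.003,0.04,-0.002,-0.004,0.008],[0,-0.003,0.08,-0.002,-0.004,0.008],[0,-0.003,0.117,-0.002,-0.004,0.008],[0,-0.003,0.117,-0.002,-0.004,0.008]]'
python3 -m handwheel '[[0,0,0,0,0,0],[0,0,0,0,0,0],[0,0,0,0,0,0]]' 0
python3 d.py .461 .0883 .048 .4625 0
python3 -m handwheel '[[0,0,-0.04,0,0,0],[0,0,-0.1,0,0,0],[0,0,-0.14,0,0,0],[0,0,-0.14,0,0,0]]'
python3 d.py .425 .30 .18 0 0
```

```text
time: 46.98
position: [0.4574, 0.0889, 0.0449]
eef_rot: [0.526, 0.85, -0.002, -0.003]
contact_force: [-0.6, 0.6, -0.4]
grip_width: 0.0878
grasp_force: 0.0
time: 47.35
position: [0.4615, 0.0894, 0.0492]
eef_rot: [0.526, 0.85, 0.001, 0.001]
contact_force: [0.3, 0.9, 4.2]
grip_width: 0.0659
grasp_force: 30.0
d [-0.0008 -0.001   0.0012] rv [ 0.0029  0.001  -0.0002] F [0.3 0.9 4.2] t 47.35 w 0.0659
time: 47.85
position: [0.4628, 0.0896, 0.1921]
eef_rot: [0.526, 0.85, 0.003, 0.003]
contact_force: [0.2, 0.4, -2.0]
grip_width: 0.0658
grasp_force: 30.0
d [0.2052 0.0599 0.012 ] rv [0.0086 0.0009 0.4623] F [ 0.2  0.4 -2. ] t 47.85 w 0.0658
```

```bash
python3 -m handwheel '[[0.05,0.015,0,0,0,0.1],[0.1,0.03,0,0,0,0.2],[0.15,0.045,0,0,0,0.35],[0.205,0.06,0,0.008,0,0.462],[0.205,0.06,0,0.008,0,0.462]]'
python3 -m handwheel '[[0,0,0,0,0.188,0],[0,0,0,0,0.376,0],[0,0,0,0,0.564,0],[0,0,0,0,0.785,0],[0,0,0,0,0.785,0]]'
python3 -c "
from station import r;print(r.sense()['joints'])"; python3 d.py .425 .3 .18 0 0 0 .785
python3 -m handwheel '[[0,0,0,0,-0.188,0],[0,0,0,0,-0.376,0],[0,0,0,0,-0.564,0],[0,0,0,0,-0.785,0],[0,0,0,0,-0.785,0]]'
python3 -m handwheel '[[0,0,0,0,-0.188,0],[0,0,0,0,-0.376,0],[0,0,0,0,-0.564,0],[0,0,0,0,-0.785,0],[0,0,0,0,-0.785,0]]'
python3 -c "
from station import r;print(r.sense()['joints'])"; python3 d.py .425 .3 .18 0 0 0 -.785
python3 -m handwheel '[[0,0,0,0,0.188,0],[0,0,0,0,0.376,0],[0,0,0,0,0.564,0],[0,0,0,0,0.785,0],[0,0,0,0,0.785,0]]'
python3 d.py .425 .3 .055 0 0
```

```text
time: 48.48
position: [0.4201, 0.302, 0.1855]
eef_rot: [0.705, 0.709, -0.005, -0.003]
contact_force: [-0.1, -1.1, -1.0]
grip_width: 0.0657
grasp_force: 30.0
time: 49.1
position: [0.4204, 0.2963, 0.1839]
eef_rot: [0.657, 0.65, 0.266, -0.274]
contact_force: [1.0, -0.5, -1.6]
grip_width: 0.0658
grasp_force: 30.0
[ 0.07368925 -0.05591213  2.26413093  0.91483477  1.09476761 -0.42706988]
d [-0.0001  0.0046  0.0053] rv [-0.0063  0.0015 -0.0124] F [ 1.  -0.5 -1.6] t 49.1 w 0.0658
time: 49.72
position: [0.4215, 0.3004, 0.1867]
eef_rot: [0.705, 0.709, -0.005, -0.002]
contact_force: [-0.4, 0.2, -0.6]
grip_width: 0.0658
grasp_force: 30.0
time: 50.35
position: [0.4206, 0.2983, 0.1833]
eef_rot: [0.65, 0.655, -0.278, 0.267]
contact_force: [0.1, -0.0, -1.5]
grip_width: 0.066
grasp_force: 30.0
[ 0.86865483  0.41292363  1.71042996 -0.47023963  1.67065181  0.97407819]
d [0.0035 0.0044 0.001 ] rv [-0.0113  0.0065  0.0126] F [ 0.1 -0.  -1.5] t 50.35 w 0.066
time: 50.98
position: [0.4221, 0.2961, 0.1884]
eef_rot: [0.709, 0.705, -0.002, -0.003]
contact_force: [0.2, 0.0, -2.0]
grip_width: 0.0656
grasp_force: 30.0
d [0.0037 0.0038 0.1334] rv [-0.0068 -0.0015 -0.0047] F [ 0.2  0.  -2. ] t 50.98 w 0.0656
```

```bash
python3 -m handwheel '[[0.003,0.003,0.05,0,0,0],[0.003,0.003,0.1,0,0,0],[0.003,0.003,0.125,0,0,0],[0.003,0.003,0.125,0,0,0]]'
python3 d.py .425 .3 .0535 0 0
```

```text
time: 51.48
position: [0.4215, 0.3003, 0.0595]
eef_rot: [0.707, 0.707, -0.007, -0.003]
contact_force: [0.4, 0.4, -0.8]
grip_width: 0.0657
grasp_force: 30.0
d [-0.0003  0.0035  0.006 ] rv [-0.0144  0.0059  0.0003] F [ 0.4  0.4 -0.8] t 51.48 w 0.0657
```

```bash
python3 -m handwheel '[[0,0,0.003,-0.006,0.002,0],[0,0,0.006,-0.008,0.002,0],[0,0,0.008,-0.008,0.002,0],[0,0,0.008,-0.008,0.002,0]]'
python3 d.py .425 .3 .0535 0 0
python3 -m handwheel '[[0,0,0,0,0,0],[0,0,0,0,0,0],[0,0,0,0,0,0]]' 0.088
python3 -m handwheel '[[0,0,-0.04,0,0,0],[0,0,-0.1,0,0,0],[0,0,-0.16,0,0,0],[0.04,0,-0.18,0,-0.15,0],[0.1,0,-0.18,0,-0.3,0]]'
python3 -m handwheel '[[0.02,0,0,0,-0.188,0],[0.04,0,0,0,-0.376,0],[0.04,0,0,0,-0.485,0],[0.04,0,0,0,-0.485,0]]'
python3 can.py .35 .53 .2 .44 .074 .095;python3 can.py .53 .7 .2 .44 .074 .095
python3 d.py .425 .3538 .0978 0 0 0 -.785
```

```text
time: 51.98
position: [0.4241, 0.3023, 0.0547]
eef_rot: [0.707, 0.707, 0.0, -0.0]
contact_force: [0.6, -0.7, -0.9]
grip_width: 0.0658
grasp_force: 30.0
d [-0.0023  0.0009  0.0012] rv [ 0.0001 -0.0004  0.0004] F [ 0.6 -0.7 -0.9] t 51.98 w 0.0658
time: 52.35
position: [0.424, 0.3022, 0.0545]
eef_rot: [0.707, 0.707, -0.0, -0.0]
contact_force: [-0.3, -0.6, -0.1]
grip_width: 0.088
grasp_force: 0.0
time: 52.98
position: [0.4268, 0.403, 0.2402]
eef_rot: [0.701, 0.697, -0.102, 0.108]
contact_force: [1.3, 1.3, -0.2]
grip_width: 0.0879
grasp_force: 0.0
time: 53.48
position: [0.4229, 0.4412, 0.2187]
eef_rot: [0.651, 0.654, -0.273, 0.271]
contact_force: [0.0, 0.2, -0.6]
grip_width: 0.0882
grasp_force: 0.0
scene 160 ((425.23065185546875, 303.0869140625), (68.6728744506836, 72.82963562011719), 1.4050360918045044) [0.0758 0.0827 0.0863]
side 93 ((424.4112243652344, 302.9109802246094), (71.19429016113281, 67.07172393798828), 88.99406433105469) [0.075  0.0822 0.088 ]
scene 407 ((602.7844848632812, 294.0409240722656), (66.77542114257812, 69.1041259765625), 2.4513370990753174) [0.0774 0.084  0.0865]
side 233 ((601.566162109375, 293.2049560546875), (73.90412902832031, 72.37580108642578), 88.1710205078125) [0.0768 0.0836 0.0879]
d [0.0279 0.0004 0.1503] rv [ 0.0001 -0.0032 -0.0012] F [0.4 0.6 0.5] t 53.67 w 0.0882
```

```bash
python3 -m handwheel '[[0.01,0,0.05,0,0,0],[0.02,0,0.1,0,0,0],[0.027,0,0.14,0,-0.003,0],[0.027,0,0.14,0,-0.003,0]]'
python3 -m handwheel '[[0,0,0,0,0,0],[0,0,0,0,0,0]]'
python3 d.py .424 .2992 .0412 0.005 0 0 -.785
```

```text
time: 54.18
position: [0.423, 0.3572, 0.1039]
eef_rot: [0.653, 0.652, -0.274, 0.271]
contact_force: [-0.0, 0.3, 0.4]
grip_width: 0.0884
grasp_force: 0.0
time: 54.42
position: [0.4251, 0.3625, 0.1067]
eef_rot: [0.654, 0.653, -0.269, 0.271]
contact_force: [0.4, -0.1, -0.3]
grip_width: 0.0878
grasp_force: 0.0
d [ 0.0014 -0.0013  0.0911] rv [-0.0012 -0.0013 -0.005 ] F [ 0.4 -0.1 -0.3] t 54.42 w 0.0878
```

```bash
python3 -m handwheel '[[0.001,0,0.03,0,0,0],[0.001,-0.001,0.065,0,0,-0.003],[0.001,-0.001,0.09,0,0,-0.004],[0.001,-0.001,0.09,0,0,-0.004]]'
python3 -m handwheel '[[0,0,0,0,0,0],[0,0,0,0,0,0],[0,0,0,0,0,0]]' 0
python3 d.py .424 .2992 .0412 0.005 0 0 -.785
python3 -m handwheel '[[-0.03,0,-0.03,0,0,0],[-0.06,0,-0.06,0,0,0],[-0.09,0,-0.09,0,0,0],[-0.09,0,-0.09,0,0,0]]'
python3 -m handwheel '[[0,0,0,0,0.188,0],[0,0,0,0,0.376,0],[0,0,0,0,0.564,0],[0,0,0,0,0.752,0],[0,0,0,0,0.93,0]]'
python3 -m handwheel '[[0,0,0,0,0.188,0],[0,0,0,0,0.376,0],[0,0,0,0,0.564,0],[0,0,0,0,0.64,0],[0,0,0,0,0.64,0]]'
python3 -m handwheel '[[0,0,0,0,0,0],[0,0,0,0,0,0]]'
python3 d.py .424 .300 .039 .005 0 0 .785
```

```text
time: 54.92
position: [0.4225, 0.297, 0.0402]
eef_rot: [0.651, 0.654, -0.273, 0.271]
contact_force: [0.2, 0.7, 0.7]
grip_width: 0.0876
grasp_force: 0.0
time: 55.3
position: [0.4237, 0.2989, 0.0412]
eef_rot: [0.652, 0.655, -0.271, 0.271]
contact_force: [-0.3, 1.4, 3.3]
grip_width: 0.066
grasp_force: 30.0
d [ 0.0002  0.0003 -0.0002] rv [-0.0017  0.0009  0.0003] F [-0.3  1.4  3.3] t 55.3 w 0.066
time: 55.8
position: [0.4249, 0.2998, 0.1709]
eef_rot: [0.653, 0.655, -0.268, 0.271]
contact_force: [-0.3, -0.4, -1.8]
grip_width: 0.0659
grasp_force: 30.0
time: 56.42
position: [0.4229, 0.2978, 0.1671]
eef_rot: [0.704, 0.706, 0.051, -0.053]
contact_force: [-1.0, -0.9, -1.1]
grip_width: 0.0656
grasp_force: 30.0
time: 57.05
position: [0.422, 0.2963, 0.1647]
eef_rot: [0.655, 0.653, 0.266, -0.272]
contact_force: [-0.5, -0.7, -0.4]
grip_width: 0.066
grasp_force: 30.0
time: 57.3
position: [0.4235, 0.2984, 0.168]
eef_rot: [0.653, 0.655, 0.268, -0.271]
contact_force: [0.3, 0.9, -0.6]
grip_width: 0.066
grasp_force: 30.0
d [-0.0897  0.0008  0.0927] rv [-0.0013  0.0038 -0.0018] F [ 0.3  0.9 -0.6] t 57.3 w 0.066
```

```bash
python3 -m handwheel '[[-0.03,0,0.03,0,0.003,0],[-0.06,0.001,0.06,-0.001,0.004,0],[-0.083,0.001,0.086,-0.001,0.004,0],[-0.083,0.001,0.086,-0.001,0.004,0]]'
python3 -m handwheel '[[-0.003,0,0.003,0,0,0],[-0.006,0,0.006,0,0,0],[-0.008,0,0.008,0,0,0],[-0.008,0,0.008,0,0,0]]'
python3 d.py .424 .300 .034 .005 0 0 .785
```

```text
time: 57.8
position: [0.4217, 0.3, 0.046]
eef_rot: [0.653, 0.654, 0.267, -0.274]
contact_force: [-0.2, 0.2, -2.1]
grip_width: 0.0657
grasp_force: 30.0
time: 58.3
position: [0.4242, 0.2994, 0.037]
eef_rot: [0.653, 0.654, 0.27, -0.272]
contact_force: [0.2, 0.5, -1.8]
grip_width: 0.0656
grasp_force: 30.0
d [-0.0017 -0.0001  0.0026] rv [ 0.0005 -0.001  -0.0032] F [ 0.2  0.5 -1.8] t 58.3 w 0.0656
```

```bash
python3 -m handwheel '[[-0.001,0,0.001,0,0,0],[-0.0025,0,0.0025,0,0,0],[-0.0025,0,0.0025,0,0,0]]'
python3 d.py .424 .300 .034 .005 0 0 .785
python3 -m handwheel '[[0,0,0,0,0,0],[0,0,0,0,0,0],[0,0,0,0,0,0]]' 0.088
python3 -m handwheel '[[0,0,-0.03,0,0,0],[0,0,-0.08,0,0,0],[0.03,0,-0.14,0,0,0],[0.07,0,-0.18,0,-0.15,0],[0.12,0,-0.2,0,-0.3,0]]'
python3 d.py .424 .41 .22 .005 0 0 -.785
```

```text
time: 58.68
position: [0.4242, 0.2997, 0.034]
eef_rot: [0.652, 0.654, 0.27, -0.272]
contact_force: [-1.4, -1.8, 5.6]
grip_width: 0.0656
grasp_force: 30.0
d [ 0.0002 -0.0002  0.0002] rv [ 0.0001 -0.0026 -0.0031] F [-1.4 -1.8  5.6] t 58.67 w 0.0656
time: 59.05
position: [0.4238, 0.2995, 0.033]
eef_rot: [0.653, 0.654, 0.27, -0.272]
contact_force: [-0.2, 0.2, -1.1]
grip_width: 0.0881
grasp_force: 0.0
time: 59.68
position: [0.4259, 0.2403, 0.2607]
eef_rot: [0.688, 0.685, 0.17, -0.17]
contact_force: [0.5, 0.3, -0.5]
grip_width: 0.0879
grasp_force: 0.0
d [ 0.1312 -0.0026  0.1151] rv [-0.0016 -1.2699 -0.0093] F [ 0.5  0.3 -0.5] t 59.67 w 0.0879
```

```bash
python3 -m handwheel '[[0.04,0,0,0,-0.188,0],[0.08,0,0.03,0,-0.376,0],[0.11,0,0.06,0,-0.564,0],[0.131,0,0.08,0,-0.752,0],[0.131,0,0.11,0,-0.93,0]]'
python3 -m handwheel '[[0,0,0,0,-0.188,0],[0,0,0,0,-0.34,0],[0,0,0,0,-0.34,0],[0,0,0,0,-0.34,0]]'
python3 can.py .35 .53 .2 .44 .06 .095
python3 d.py .424 .2985 .0342 0.005 0 0 -.785
```

```text
time: 60.3
position: [0.4244, 0.413, 0.2246]
eef_rot: [0.689, 0.692, -0.151, 0.152]
contact_force: [0.4, -0.1, -0.2]
grip_width: 0.0886
grasp_force: 0.0
time: 60.8
position: [0.424, 0.4095, 0.2225]
eef_rot: [0.654, 0.657, -0.266, 0.264]
contact_force: [0.2, -0.5, 0.1]
grip_width: 0.0878
grasp_force: 0.0
scene 306 ((424.6837158203125, 296.2593688964844), (84.9009780883789, 68.55039978027344), 89.8313217163086) [0.0659 0.0701 0.0729]
side 218 ((424.2115173339844, 298.83526611328125), (67.36709594726562, 87.697509765625), 0.5574402809143066) [0.0648 0.0696 0.0738]
d [ 0.0523 -0.0004  0.2136] rv [-0.0034 -0.0179 -0.0011] F [ 0.4 -0.7  0.9] t 60.9 w 0.0881
```

```bash
python3 -m handwheel '[[0.01,0,0.04,-0.003,-0.018,0],[0.03,0,0.08,-0.003,-0.018,0],[0.05,0,0.12,-0.003,-0.018,0],[0.05,0,0.12,-0.003,-0.018,0],[0.05,0,0.12,-0.003,-0.018,0]]'
python3 d.py .4243 .2952 .0342 0.005 0 0 -.785
```

```text
time: 61.52
position: [0.4248, 0.3626, 0.1042]
eef_rot: [0.652, 0.654, -0.27, 0.272]
contact_force: [0.2, -0.1, 0.3]
grip_width: 0.088
grasp_force: 0.0
d [ 0.0019 -0.0008  0.0971] rv [ 0.0004  0.0007 -0.0014] F [ 0.2 -0.1  0.3] t 61.52 w 0.088
```

```bash
python3 -m handwheel '[[0.002,0,0.03,0,0,0],[0.002,-0.0005,0.065,0,0,0],[0.002,-0.0005,0.095,0,0,0],[0.002,-0.0005,0.095,0,0,0]]'
python3 d.py .4243 .2952 .0342 0.005 0 0 -.785
python3 -m handwheel '[[0,0,0,0,0,0],[0,0,0,0,0,0],[0,0,0,0,0,0]]' 0
python3 d.py .4243 .2952 .0342 0.005 0 0 -.785
python3 -m handwheel '[[-0.03,0,-0.03,0,0,0],[-0.06,0,-0.06,0,0,0],[-0.09,0,-0.09,0,0,0],[-0.09,0,-0.09,0,0,0]]'
python3 -m handwheel '[[0,0,0,0,0.188,0],[0,0,0,0,0.376,0],[0,0,0,0,0.564,0],[0,0,0,0,0.752,0],[0,0,0,0,0.93,0]]'
python3 -m handwheel '[[0,0,0,0,0.188,0],[0,0,0,0,0.376,0],[0,0,0,0,0.564,0],[0,0,0,0,0.64,0],[0,0,0,0,0.64,0]]'
python3 -m handwheel '[[0,0,0,0,0,0],[0,0,0,0,0,0]]'
python3 d.py .424 .300 .0412 .005 0 0 .785
```

```text
time: 62.02
position: [0.4237, 0.2956, 0.0343]
eef_rot: [0.651, 0.654, -0.271, 0.272]
contact_force: [-0.7, 0.4, 0.2]
grip_width: 0.088
grasp_force: 0.0
d [-0.0002  0.0006  0.0004] rv [-0.0013  0.0033 -0.    ] F [-0.7  0.4  0.2] t 62.02 w 0.088
time: 62.4
position: [0.4243, 0.2976, 0.0345]
eef_rot: [0.651, 0.655, -0.27, 0.272]
contact_force: [0.2, 3.0, 4.1]
grip_width: 0.0655
grasp_force: 30.0
d [-0.0015 -0.      0.0019] rv [ 0.0013  0.0014 -0.    ] F [0.2 3.  4.1] t 62.4 w 0.0655
time: 62.9
position: [0.4252, 0.2984, 0.1639]
eef_rot: [0.652, 0.655, -0.268, 0.272]
contact_force: [0.9, 0.3, -1.4]
grip_width: 0.0661
grasp_force: 30.0
time: 63.52
position: [0.4232, 0.2964, 0.1601]
eef_rot: [0.703, 0.707, 0.051, -0.052]
contact_force: [-0.2, -0.2, -2.1]
grip_width: 0.0659
grasp_force: 30.0
time: 64.15
position: [0.4222, 0.2949, 0.1577]
eef_rot: [0.654, 0.654, 0.266, -0.271]
contact_force: [-0.7, -0.6, -0.9]
grip_width: 0.0658
grasp_force: 30.0
time: 64.4
position: [0.4238, 0.297, 0.161]
eef_rot: [0.652, 0.656, 0.268, -0.27]
contact_force: [1.0, -0.0, -1.4]
grip_width: 0.0657
grasp_force: 30.0
d [-0.0821  0.0003  0.0872] rv [-0.0013  0.0044  0.0012] F [ 1.  -0.  -1.4] t 64.4 w 0.0657
```

```bash
python3 -m handwheel '[[-0.03,0,0.03,0,0.003,0],[-0.06,0,0.06,-0.001,0.004,0],[-0.076,0,0.081,-0.001,0.004,0],[-0.076,0,0.081,-0.001,0.004,0]]'
python3 -m handwheel '[[-0.003,0,0.003,0,0,0],[-0.005,0,0.005,0,0,0],[-0.006,0,0.006,0,0,0],[-0.006,0,0.006,0,0,0]]'
python3 d.py .424 .300 .0412 .005 0 0 .785
```

```text
time: 64.9
position: [0.4218, 0.3, 0.0481]
eef_rot: [0.652, 0.655, 0.268, -0.273]
contact_force: [-0.0, 0.7, -1.3]
grip_width: 0.0656
grasp_force: 30.0
time: 65.4
position: [0.4249, 0.3002, 0.0449]
eef_rot: [0.65, 0.655, 0.272, -0.272]
contact_force: [-5.9, -8.9, 17.8]
grip_width: 0.0661
grasp_force: 30.0
d [-0.0028 -0.0009  0.0025] rv [ 0.0012 -0.0052  0.0029] F [-5.9 -8.9 17.8] t 65.4 w 0.0661
```

Contact (18 N). I'll ease off, release, withdraw and inspect.

```bash
python3 -m handwheel '[[0.002,0,-0.002,0,0,0],[0.002,0,-0.002,0,0,0]]'
python3 -m handwheel '[[0,0,0,0,0,0],[0,0,0,0,0,0],[0,0,0,0,0,0]]' 0.088
python3 -m handwheel '[[0,0,-0.03,0,0,0],[0,0,-0.08,0,0,0],[0.03,0,-0.14,0,0,0],[0.07,0,-0.18,0,-0.15,0],[0.12,0,-0.24,0,-0.3,0]]'
python3 -m handwheel '[[-0.05,0,-0.03,0,-0.15,0],[-0.1,0,-0.03,0,-0.3,0],[-0.15,0,-0.03,0,-0.48,0],[-0.15,0,-0.03,0,-0.48,0]]'
python3 can.py .35 .53 .2 .44 .074 .1;python3 can.py .53 .7 .2 .44 .074 .1
for a in "red .051" "green -.083" "yellow -.217"; do python3 chk.py $a|tail -3; done
ls pics|grep can_side|tail -1; cp pics/can_side_$(ls pics|grep can_side|sed 's/can_side_//'|sort -n|tail -1) pics/final.png
```

```text
time: 65.65
position: [0.4246, 0.2994, 0.045]
eef_rot: [0.652, 0.655, 0.271, -0.27]
contact_force: [-0.7, -5.9, 5.8]
grip_width: 0.0655
grasp_force: 30.0
time: 66.03
position: [0.4232, 0.2994, 0.0436]
eef_rot: [0.652, 0.655, 0.27, -0.272]
contact_force: [-0.3, 0.5, 0.4]
grip_width: 0.0879
grasp_force: 0.0
time: 66.65
position: [0.4238, 0.2144, 0.2845]
eef_rot: [0.687, 0.687, 0.168, -0.168]
contact_force: [0.4, 0.3, -0.5]
grip_width: 0.0881
grasp_force: 0.0
time: 67.15
position: [0.423, 0.07, 0.2377]
eef_rot: [0.705, 0.709, 0.001, -0.004]
contact_force: [-0.7, 0.4, 0.7]
grip_width: 0.0881
grasp_force: 0.0
scene 358 ((426.0018005371094, 297.76739501953125), (68.00424194335938, 71.1879653930664), 0.4477924704551697) [0.0768 0.084  0.0868]
side 180 ((412.91998291015625, 296.5795593261719), (46.82459259033203, 72.96125793457031), 0.38918790221214294) [0.0771 0.0839 0.0881]
scene 401 ((603.0283203125, 294.0733947753906), (67.20106506347656, 71.3699951171875), 2.853130578994751) [0.0774 0.0841 0.0867]
side 28 ((588.6834106445312, 289.063232421875), (65.85951232910156, 25.784292221069336), 45.82088088989258) [0.0779 0.0823 0.0866]
0.13 36 [[0.6593, 0.0343], [0.6641, 0.053], [0.6678, 0.0752]]
0.15 35 [[0.6633, 0.0333], [0.6663, 0.0535], [0.6717, 0.0729]]
top 0.16069274945071105
0.13 44 [[0.6582, -0.1091], [0.6615, -0.0806], [0.6687, -0.0524]]
0.15 40 [[0.6596, -0.1033], [0.6633, -0.0852], [0.6691, -0.0622]]
top 0.1615290738749403
0.13 47 [[0.6547, -0.2356], [0.6577, -0.2159], [0.6606, -0.1935]]
0.15 52 [[0.6562, -0.2338], [0.6607, -0.2127], [0.6681, -0.1932]]
top 0.1618061491559145
can_side_67.3.png
```

View pics/final.png

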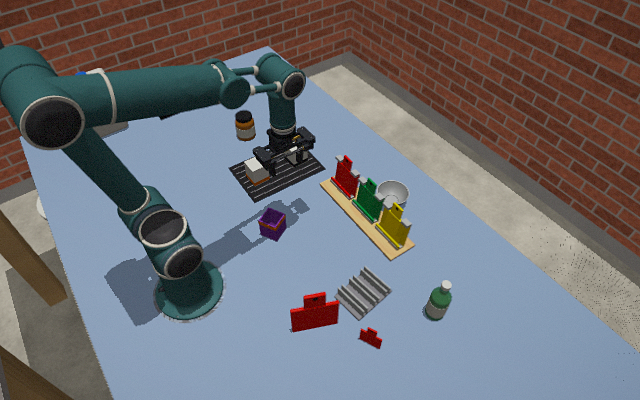

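The view shows all three boards in their holders at (345,178), (368,200) and (394,227). Both canisters are mouth-down on the mat, with the orange one at (257,170) and the black one behind the gripper at (298,152). The jar, bowl and bottle are unmoved.

```bash
python3 -c "
from station import r;print(r.hand_in())"
```

```text
the job is handed in; nothing more can be done
None
```

I handed the job in at about 67 s: camera checks show all three boards seated in their own colour's holders and both canisters standing mouth-down on the mat, but no verdict came back.

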